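# Change over the drying drawer

### The arm

A 6-joint arm with a two-finger parallel gripper is mounted at the origin on the work surface. World frame = base frame: x ahead of the robot, y to its left, z up, the work surface at z = 0. Lengths are in m, angles in rad, forces in N, time in s.
With the tool pointing down it reaches from about 0.325 to 0.875 m from the base axis. Payload 4.4 kg.
Tool frame: the origin (TCP) lies on the centre line of the jaws, within the pads' length; the fingertips stand 14 mm ahead of it and the grasp point (between the pads) lies 5 mm behind it; z points along the fingers, y is the line along which they close (so a half turn about z gives the same grasp; the last joint's range is limited). The gripper opens to 85 mm and grips with 20 to 120 N. Pads are 22 mm wide; open, the fingers measure 114 mm over their backs; the gripper's body (76 mm by 85 mm) begins 54 mm behind the grasp point. The pads swing forward as they close: fully open they stand 13 mm farther back than shut.
Start: joints at [-1.363, 0.207, 1.542, -0, 1.393, -0.15], TCP at [0.201, -0.539, 0.245] pointing down, gripper open.
Joint ranges: [-2.73, 2.73], [-0.86, 2.22], [0.23, 2.46], [-1.11, 4.25], [0.08, 2.63], [-2.82, 2.82]. Speed limits (rad/s): [2.79, 2.79, 3.14, 3.14, 3.14, 3.14].

### API

Orientations are given as a unit quaternion [w, x, y, z].
In Python, from plant import manip gives the robot as it stands.
- The arm moves only by the shell command python3 -m crank 'ROWS' [FORCE]. ROWS is JSON, a list of rows, each an object with "twist": the turn, a rotation vector about the tool's x, y, z in units of 5 degrees (1.0 is 5 degrees), a list of three; "delta_pos": the shift along the tool's x, y, z in units of 30 mm (1.0 is 30 mm), a list of three; "fingers": the closure, from 0 (fully open) to 1 (shut). A call has 1 to 12 rows; each row shifts and turns the commanded pose from where the row before left it, along the tool's axes as they then stand; what a row does not reach is not made up. A row lasts 1/10 s, in which the tool goes at most 50 mm and 8.59 degrees, less where a joint would pass 70% of its speed; a pose out of reach is approached as far as the arm can. A call is refused whole if a number of a shift passes 1 or a number of a turn 1, either way. A call with a gripper value outside its range is refused whole. The fingers move at their own pace and stop on an object; FORCE is the grip in N (left out, the last holds). Time passes only in rows, so rows that do not move let the fingers close. It gives the time, the measured TCP pose, the force, the opening and the grip force at its end, in the units of the state.
- manip.sense(): the state, without advancing time (a new reading comes with each control period).
- manip.camera(name): name is "scene" or "side" or "wrist"; returns a dict with "image" (384x512x3 uint8, red, green, blue), "depth" (384x512 float32, m along the optical axis (not along the pixel's ray), 0 where there is no reading), "K" (3x3 intrinsics, pixels), "camera_from_world" (4x4, takes a point from world to camera coordinates). Camera axes: x right, y down, z forward; pixel columns grow to the right and rows downward; lengths in m; the calibration is good to about 2 mm. A picture is of the moment at which its call begins.
- manip.finish_job(): hands the job in; it is judged then, once.
The state is a dict: "time": time; "joint_positions": joint angles; "joint_vel": joint speeds; "tau": joint torques, N m; "tcp_pos": TCP position; "tcp_rot": TCP orientation; "contact_force": force on the tool from outside, world axes, zero at the start; "torque": the same for the moment, N m; "finger_gap": finger opening in m; "grip_force": force on a finger pad.
Only numpy, scipy, OpenCV 4.12 (cv2) and the standard library are available. Lean on these libraries where they do the work, as an engineer would, in place of code of your own. Each camera call takes 0.05 s, during which the arm holds its last target. There are 200 camera calls.

### The job

Change over the drying cabinet at the carving table: pull its top drawer right out to the stop, lay the dry plaster pieces you find in it on the wooden ware board, and lay all the freshly carved pieces from the table in the drawer in their place. Every piece lies flat, carved face up, side by side and never one on another. When all are laid, push the drawer fully home, and leave everything else on the table where it is.

Things in the scene. Friction and masses are not known exactly. Their poses are not given: they have to be found in the camera images.
- top_drawer (a joint): how far the cabinet's top drawer is pulled out, in m: 0 = fully home, 0.185 = at its stop. It slides straight towards the cabinet's front, along -x of drawer_handle, with about 2 N of friction, stays where it is left and has no latch
- cabinet_top (a point): middle of the front edge of the flat, clear top of the plywood drying cabinet, 145 mm above the table; -x out of the cabinet's front, y along its width, z up. The cabinet is fixed to the table, 300 mm wide (y) and reaches 275 mm back (+x) from here; its drawer fronts stand 15 mm before this edge. Only the top drawer opens; the lower one has no handle and stays shut
- drawer_handle (a point): middle of the top drawer's level steel bar handle: bar 11 mm thick, 110 mm long along the point's y, its centre 35 mm in front of the 15 mm thick drawer front (which reaches 143 mm above the table). It lies 115 mm above the table, 30 mm below the cabinet's top. -x of the point points out of the cabinet, the way the drawer opens
- drawer_floor (a point): centre of the top drawer's flat inner floor, 85 mm above the table; moves with it. -x out of the cabinet, y along its width, z up. Inside 180 mm (x) by 258 mm (y); walls 30 mm high, 6 mm thick, front panel 15 mm thick and 58 mm high over this floor. At the stop the whole inside lies clear in front of the cabinet, its back edge 5 mm from the cabinet's top (60 mm above this floor)
- board_top (a point): centre of the upper face of the ware board: a pale wooden board 260 mm (its x) x 160 mm (its y), 12 mm thick, fixed flat on the table; z up
- fresh_square1: freshly carved piece, starts on the table (may be absent): a square off-white plaster tile 50 x 50 x 10 mm (25 to 50 g) with a low relief (up to 1 mm, in the middle) on its upper face; origin at the centre of its underside, z up out of the carved face, x and y square to its sides
- fresh_square2: freshly carved piece, starts on the table (may be absent): a square off-white plaster tile 50 x 50 x 10 mm (25 to 50 g) with a low relief (up to 1 mm, in the middle) on its upper face; origin at the centre of its underside, z up out of the carved face, x and y square to its sides
- fresh_round1: freshly carved piece, starts on the table (may be absent): a round off-white plaster medallion, diameter 50 mm, 10 mm thick (25 to 50 g) with a low relief (up to 1.3 mm, in the middle) on its upper face; origin at the centre of its underside, z up out of the carved face
- fresh_round2: freshly carved piece, starts on the table (may be absent): a round off-white plaster medallion, diameter 50 mm, 10 mm thick (25 to 50 g) with a low relief (up to 1.3 mm, in the middle) on its upper face; origin at the centre of its underside, z up out of the carved face
- dry_square1: dry piece, starts in the closed top drawer (may be absent): a square off-white plaster tile 50 x 50 x 10 mm (25 to 50 g) with a low relief (up to 1 mm, in the middle) on its upper face; origin at the centre of its underside, z up out of the carved face, x and y square to its sides
- dry_square2: dry piece, starts in the closed top drawer (may be absent): a square off-white plaster tile 50 x 50 x 10 mm (25 to 50 g) with a low relief (up to 1 mm, in the middle) on its upper face; origin at the centre of its underside, z up out of the carved face, x and y square to its sides
- dry_round: dry piece, starts in the closed top drawer (may be absent): a round off-white plaster medallion, diameter 50 mm, 10 mm thick (25 to 50 g) with a low relief (up to 1.3 mm, in the middle) on its upper face; origin at the centre of its underside, z up out of the carved face
- sanding_block: bystander, not part of the job: cork sanding block 62 x 36 x 26 mm lying among the carved pieces; origin at the centre of its underside
- wipes_pack: bystander, not part of the job: white soft-edged pack of wipes 100 x 150 x 45 mm; origin at the centre of its underside
- paint_tube: bystander, not part of the job: dark red paint tube with black cap, 122 mm long, 16 mm high; origin at the centre of its underside
- loop_tool: bystander, not part of the job: wooden loop tool, 165 mm long, 10 mm high; origin at the centre of its underside
- sealer_jar: bystander, not part of the job: small amber jar with black lid, 54 mm across, 60 mm high; origin at the centre of its underside

How it is judged:
By the outcome, as a careful person would: the job done as asked, in the order asked, and still so for the second after the job is handed in, with the robot touching nothing.
Of fresh_square1, fresh_square2, fresh_round1, fresh_round2 only 3 to 4 are there at a start; the rules pass over those that are not, and their reading is None.
Of dry_square1, dry_square2, dry_round only 2 to 3 are there at a start; the rules pass over those that are not, and their reading is None.
At some moment in a run one of fresh_square1, fresh_square2, fresh_round1, fresh_round2, dry_square1, dry_square2, dry_round may be knocked a few centimetres aside while the robot is not near it.
Once in a run the grip may slacken for a moment while it holds something.
It also fails if it takes over 210 s, if anything falls off the work surface, if the arm or the gripper's body presses on something with over 40 N, if the wrist force passes 120 N, or if a joint passes its speed limit or range.

## Working session

There is one attempt and no reset: what is moved stays moved. The work goes in short steps, Python scripts to look and compute and a shell command to move; the robot and the scene stay as the last step left them, time stands still between calls to the robot, and variables do not carry over. Pictures are saved under pics/ and viewed, at most 14 in all, crops included, and the job is handed in when it is done.

```bash
ls; mkdir -p pics
cat > h.py <<'E'
import numpy as np, cv2
from plant import manip
def snap(n,f=None):
    c=manip.camera(n)
    if f: cv2.imwrite('pics/'+f,c['image'][...,::-1])
    return c
def pts(c):
    d=c['depth'];h,w=d.shape;u,v=np.meshgrid(np.arange(w),np.arange(h));K=c['K']
    P=np.stack([(u-K[0,2])/K[0,0]*d,(v-K[1,2])/K[1,1]*d,d],-1)
    T=np.linalg.inv(c['camera_from_world']);W=P@T[:3,:3].T+T[:3,3];W[d==0]=np.nan
    return W
def ray(c,u,v,z):
    K=c['K'];T=np.linalg.inv(c['camera_from_world'])
    d=T[:3,:3]@np.array([(u-K[0,2])/K[0,0],(v-K[1,2])/K[1,1],1]);o=T[:3,3]
    return o+d*(z-o[2])/d[2]
E
python3 - <<'E'
from h import *
for n in('scene','side','wrist'):
    c=snap(n,n+'0.png');T=np.linalg.inv(c['camera_from_world']);print(n,T[:3,3].round(3),T[:3,2].round(2),c['K'][0,0])
print(manip.sense())
import cv2
a=[cv2.imread('pics/%s0.png'%n) for n in('scene','side')]
E
```

```text
pics
scene [1.746 0.502 1.014] [-0.73 -0.33 -0.6 ] 490.7585684178991
side [-0.119  1.078  1.467] [ 0.38 -0.57 -0.73] 473.7933115947824
wrist [ 0.266 -0.514  0.372] [-0.26 -0.09 -0.96] 266.00231376110713
{'time': 0.15, 'joint_positions': array([-1.36350784e+00,  2.07290629e-01,  1.54265161e+00,  4.07538830e-05,
        1.39352502e+00, -1.50543701e-01]), 'joint_vel': array([-0.00307213, -0.00402233, -0.00269814, -0.00034504, -0.00222869,
       -0.00024378]), 'tau': array([ 4.45820961e-04, -3.83516014e+01, -2.92037684e+01, -7.60455532e-05,
        6.72022928e-03, -1.31062299e-05]), 'tcp_pos': array([ 0.20124732, -0.53801335,  0.24434256]), 'tcp_rot': array([-9.37496755e-04,  9.84037377e-01,  1.77959440e-01, -6.54386137e-06]), 'contact_force': array([ 0.05496031, -0.9842741 , -0.16549781]), 'torque': array([0.02926874, 0.00932499, 0.0036018 ]), 'grip_force': 0.0, 'finger_gap': 0.08542927996164347}
```

View pics/scene0.png

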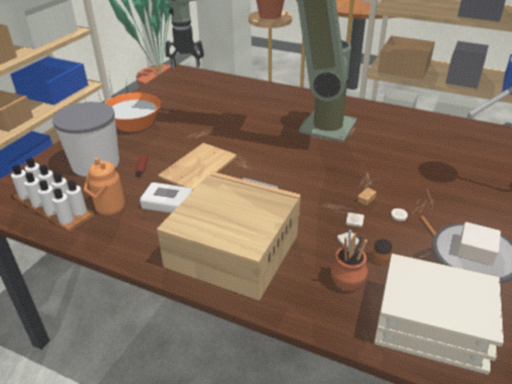

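View pics/side0.png

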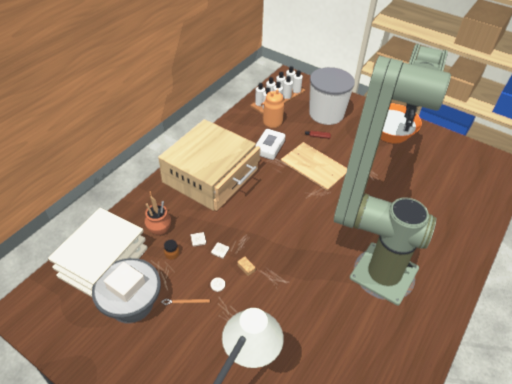

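Both views show the closed cabinet (side ~(210,165)) with its handle at (245,178) and the board at (313,166). The fresh tiles are at side (198,239) and (220,250), with a round at (218,285). The cork block is at (247,265).

Run:
```python
from h import *
for n in('side','scene'):
    c=snap(n);W=pts(c);im=c['image'].astype(int);hsv=cv2.cvtColor(c['image'],cv2.COLOR_RGB2HSV)
    # off-white small blobs
    m=((hsv[...,1]<60)&(hsv[...,2]>150)).astype(np.uint8)
    k,l,st,ce=cv2.connectedComponentsWithStats(m)
    for i in range(1,k):
        if 30<st[i,4]<1500:
            p=np.nanmedian(W[l==i],0); 
            if p[2]<.2 and 0<p[0]<1.2: print(n,'white',ce[i].round(1),st[i,4],p.round(3),ray(c,*ce[i],.010).round(3))
    # cabinet top by height
    m=(abs(W[...,2]-.145)<.006)&(hsv[...,1]>50)&(W[...,0]>0.2)&(W[...,0]<1.2)&(abs(W[...,1])<.7)
    m=m.astype(np.uint8);k,l,st,ce=cv2.connectedComponentsWithStats(m);i=1+st[1:,4].argmax()
    P=W[l==i];print('cab',st[i],P.mean(0).round(3))
    r=cv2.minAreaRect(P[:,:2].astype(np.float32));print(r,cv2.boxPoints(r).round(3).tolist())
    m=((W[...,2]>.006)&(W[...,2]<.02)&(hsv[...,1]>50)&(hsv[...,2]>140)&(abs(W[...,1])<.8)&(W[...,0]>0.2)).astype(np.uint8)
    k,l,st,ce=cv2.connectedComponentsWithStats(m);i=1+st[1:,4].argmax()
    P=W[l==i];r=cv2.minAreaRect(P[:,:2].astype(np.float32));print('board',ce[i],P.mean(0).round(3),r,cv2.boxPoints(r).round(3).tolist())
    if n=='side': 
        for y in range(160,196,3): print([tuple(W[y,x].round(3)) for x in range(232,262,5)])
```

```text
side white [447.1   5.5] 688 [ 0.46  -1.996  0.092] [ 0.515 -2.193  0.01 ]
side white [509.3  25.8] 53 [ 0.093 -1.993  0.082] [ 0.103 -2.163  0.01 ]
side white [496.4  74.1] 385 [ 0.043 -1.998 -0.235] [ 0.02  -1.555  0.01 ]
side white [287.1  84.3] 512 [ 0.847 -0.691  0.083] [ 0.899 -0.782  0.01 ]
side white [396.1 123.4] 518 [ 0.289 -0.756  0.057] [ 0.3   -0.821  0.01 ]
side white [269.9 142.8] 573 [ 0.695 -0.309  0.044] [ 0.719 -0.339  0.01 ]
side white [245.  174.4] 124 [ 0.631 -0.031  0.118] [ 0.693 -0.105  0.01 ]
side white [197.9 238.7] 175 [0.64  0.281 0.009] [0.64  0.281 0.01 ]
side white [219.7 249.8] 187 [0.542 0.274 0.011] [0.542 0.274 0.01 ]
side white [217.3 284.2] 166 [0.459 0.395 0.01 ] [0.459 0.396 0.01 ]
cab [ 159  120   97   69 3277] [ 0.811 -0.012  0.145]
((0.8110537528991699, -0.022151276469230652), (0.3080862760543823, 0.31146398186683655), 1.0197408199310303) [[0.6539999842643738, 0.13099999725818634], [0.6600000262260437, -0.1809999942779541], [0.9679999947547913, -0.17499999701976776], [0.9620000123977661, 0.13600000739097595]]
board [315.37849462 164.97060932
[... 5294 characters left out ...]
1 7219] [ 0.834 -0.013  0.143]
((0.8167905807495117, -0.01914145052433014), (0.3063082993030548, 0.3031446635723114), 0.46338310837745667) [[0.6620000004768372, 0.13099999725818634], [0.6650000214576721, -0.1720000058412552], [0.9710000157356262, -0.16899999976158142], [0.968999981880188, 0.1340000033378601]]
board [196.68551461 165.50190597] [ 0.493 -0.335  0.01 ] ((0.4848138988018036, -0.33296141028404236), (0.1688252091407776, 0.26725155115127563), 81.0301513671875) [[0.3400000035762787, -0.3959999978542328], [0.6039999723434448, -0.43700000643730164], [0.6299999952316284, -0.27000001072883606], [0.3659999966621399, -0.2290000021457672]]<stdin>:9: RuntimeWarning: All-NaN slice encountered
```

```bash
python3 -m crank '[{"twist":[0,0,-1],"delta_pos":[0,0,0],"fingers":0.7},{"twist":[0,0,-1],"delta_pos":[0,0,0],"fingers":0.7},{"twist":[0,0,-1],"delta_pos":[0,0,0],"fingers":0.7},{"twist":[0,0,-1],"delta_pos":[0,0,0],"fingers":0.7},{"twist":[0,0,-1],"delta_pos":[0,0,0],"fingers":0.7},{"twist":[0,0,-1],"delta_pos":[0,0,0],"fingers":0.7},{"twist":[0,0,-1],"delta_pos":[0,0,0],"fingers":0.7},{"twist":[0,0,-1],"delta_pos":[0,0,0],"fingers":0.7},{"twist":[0,0,-1],"delta_pos":[0,0,0],"fingers":0.7},{"twist":[0,0,-1],"delta_pos":[0,0,0],"fingers":0.7},{"twist":[0,0,-1],"delta_pos":[0,0,0],"fingers":0.7},{"twist":[0,0,-1],"delta_pos":[0,0,0],"fingers":0.7}]'
python3 -m crank '[{"twist":[0,0,-1],"delta_pos":[0,0,0],"fingers":0.7},{"twist":[0,0,-0.9],"delta_pos":[0,0,0],"fingers":0.7},{"twist":[0,0,0],"delta_pos":[0.96,0.67,0],"fingers":0.7},{"twist":[0,0,0],"delta_pos":[0.96,0.67,0],"fingers":0.7},{"twist":[0,0,0],"delta_pos":[0.96,0.67,0],"fingers":0.7},{"twist":[0,0,0],"delta_pos":[0.96,0.67,0],"fingers":0.7},{"twist":[0,0,0],"delta_pos":[0.96,0.67,0],"fingers":0.7},{"twist":[0,0,0],"delta_pos":[0.96,0.67,0],"fingers":0.7},{"twist":[0,0,0],"delta_pos":[0.96,0.67,0],"fingers":0.7},{"twist":[0,0,0],"delta_pos":[0.96,0.67,0],"fingers":0.7},{"twist":[0,0,0],"delta_pos":[0.96,0.67,0],"fingers":0.7},{"twist":[0,0,0],"delta_pos":[0.96,0.67,0],"fingers":0.7}]'
python3 -m crank '[{"twist":[0,0,0],"delta_pos":[0.96,0.67,0],"fingers":0.7},{"twist":[0,0,0],"delta_pos":[0.96,0.67,0],"fingers":0.7},{"twist":[0,0,0],"delta_pos":[0.96,0.67,0],"fingers":0.7},{"twist":[0,0,0],"delta_pos":[0.96,0.67,0],"fingers":0.7},{"twist":[0,0,0],"delta_pos":[0.96,0.67,0],"fingers":0.7},{"twist":[0,0,0],"delta_pos":[0.96,0.67,0],"fingers":0.7},{"twist":[0,0,0],"delta_pos":[0.96,0.67,0],"fingers":0.7},{"twist":[0,0,0],"delta_pos":[0.96,0.67,0],"fingers":0.7},{"twist":[0,0,0],"delta_pos":[0,0,0],"fingers":0.7},{"twist":[0,0,0],"delta_pos":[0,0,0],"fingers":0.7}]'
python3 - <<'E'
from h import *
print(manip.sense()); c=snap('wrist','w1.png')
W=pts(c);i=c['image'].astype(int)
m=(abs(W[...,2]-.118)<.006)&(W[...,0]>.6)&(W[...,0]<.645)&(abs(W[...,1])<.12)
P=W[m];print(len(P),P.mean(0),cv2.minAreaRect(P[:,:2].astype(np.float32)))
E
```

```text
time: 1.45
tcp_pos: [0.2013, -0.5385, 0.2451]
tcp_rot: [-0.0, 0.762, 0.647, 0.0]
contact_force: [0.6, -0.2, -0.9]
finger_gap: 0.0256
grip_force: 0.0
time: 2.65
tcp_pos: [0.403, -0.2493, 0.2454]
tcp_rot: [0.0, 0.707, 0.707, 0.0]
contact_force: [0.8, -1.4, 0.1]
finger_gap: 0.0257
grip_force: 0.0
time: 3.65
tcp_pos: [0.5631, -0.0196, 0.2449]
tcp_rot: [-0.0, 0.706, 0.708, -0.0]
contact_force: [-0.4, -0.3, -0.1]
finger_gap: 0.0255
grip_force: 0.0
{'time': 3.65, 'joint_positions': array([-1.88172530e-01,  1.83085132e-01,  1.57017721e+00, -5.18192184e-04,
        1.38921582e+00, -1.89901080e-01]), 'joint_vel': array([-0.03051941, -0.01512271,  0.01571406, -0.00469771,  0.00220348,
       -0.00041572]), 'tau': array([ 8.14364702e-01, -3.71061444e+01, -2.94861621e+01,  9.44561628e-02,
       -3.61890416e-02,  1.38895994e-02]), 'tcp_pos': array([ 0.5630703 , -0.01963063,  0.24490271]), 'tcp_rot': array([-2.23214595e-04,  7.06462097e-01,  7.07750694e-01, -4.59497212e-04]), 'contact_force': array([-0.41725175, -0.34099712, -0.09796549]), 'torque': array([-0.00726048,  0.03425748,  0.01640095]), 'grip_force': 0.0, 'finger_gap': 0.025478147036340458}
1484 [ 0.62861408 -0.01668056  0.11835035] ((0.6336057186126709, -0.021056223660707474), (0.022969864308834076, 0.11878138035535812), 0.20370906591415405)
```

View pics/w1.png

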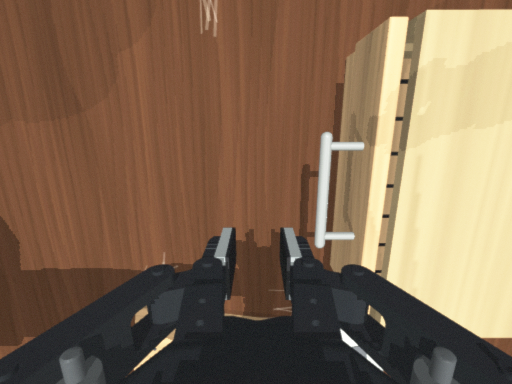

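The bar runs from (327,137) to (320,245), with its posts going right to the drawer front. The gripper is well left of it.

Run:
```python
from h import *
c=snap('wrist')
for p in((327,137),(323.5,190),(320,244)): print(ray(c,*p,.1155).round(4))
W=pts(c)
r=c['image'][190,300:420].astype(int);print([(300+i,r[i].tolist(),W[190,300+i].round(3).tolist()) for i in range(15,110,6)])
# front-panel top front edge & cabinet top front edge
for row in(100,150,200,240):
  w=W[row]; m=(abs(w[:,2]-.145)<.005)&(w[:,0]>.6); print(row,np.nanmin(w[m,0]), w[m][w[m,0].argmin()], )
```

```text
[0.628  0.0328 0.1155]
[ 0.6282 -0.0191  0.1155]
[ 0.6285 -0.0785  0.1155]
[(315, [132, 89, 64], [0.646, -0.05, -0.001]), (321, [216, 220, 215], [0.625, -0.018, 0.118]), (327, [208, 213, 207], [0.631, -0.018, 0.119]), (333, [87, 57, 40], [0.672, -0.05, -0.001]), (339, [162, 134, 99], [0.674, -0.045, 0.02]), (345, [129, 106, 80], [0.662, -0.029, 0.078]), (351, [142, 117, 86], [0.663, -0.025, 0.094]), (357, [156, 129, 97], [0.663, -0.02, 0.112]), (363, [161, 134, 99], [0.663, -0.016, 0.127]), (369, [175, 145, 106], [0.663, -0.012, 0.141]), (375, [253, 239, 186], [0.667, -0.012, 0.143]), (381, [254, 245, 195], [0.673, -0.012, 0.143]), (387, [179, 148, 109], [0.707, -0.027, 0.085]), (393, [159, 137, 102], [0.688, -0.014, 0.133]), (399, [166, 146, 110], [0.689, -0.012, 0.142]), (405, [250, 237, 188], [0.694, -0.012, 0.143])]
100 0.6624643219140415 [0.66246432 0.06432743 0.14012446]
150 0.6627797282874115 [0.66277973 0.02348305 0.14123791]
200 0.6626628546354634 [ 0.66266285 -0.02161558  0.14143761]
240 0.6639394881157251 [ 0.66393949 -0.06196069  0.14019027]
```

```bash
python3 -m crank '[{"twist":[0,0,0],"delta_pos":[0,0.7,0],"fingers":0.7},{"twist":[0,0,0],"delta_pos":[0,0.7,0],"fingers":0.7},{"twist":[0,0,0],"delta_pos":[0,0.63,0],"fingers":0.7},{"twist":[0,0,0],"delta_pos":[0,0,1],"fingers":0.7},{"twist":[0,0,0],"delta_pos":[0,0,1],"fingers":0.7},{"twist":[0,0,0],"delta_pos":[0,0,1],"fingers":0.7},{"twist":[0,0,0],"delta_pos":[0,0,0.5],"fingers":0.7},{"twist":[0,0,0],"delta_pos":[0,0,0.3],"fingers":0.7}]'
python3 -m crank '[{"twist":[0,0,0],"delta_pos":[0,0,0.3],"fingers":0.7},{"twist":[0,0,0],"delta_pos":[0,0,0.3],"fingers":0.7},{"twist":[0,0,0],"delta_pos":[0,0,0],"fingers":0.7}]'
python3 -m crank '[{"twist":[0,0,0],"delta_pos":[0,0,0],"fingers":0.9},{"twist":[0,0,0],"delta_pos":[0,0,0],"fingers":1},{"twist":[0,0,0],"delta_pos":[0,0,0],"fingers":1},{"twist":[0,0,0],"delta_pos":[0,0,0],"fingers":1}]' 40
```

```text
time: 4.55
tcp_pos: [0.6228, -0.0211, 0.1296]
tcp_rot: [-0.001, 0.708, 0.707, -0.001]
contact_force: [0.3, -0.3, 0.3]
finger_gap: 0.0256
grip_force: 0.0
time: 4.85
tcp_pos: [0.6237, -0.0202, 0.1127]
tcp_rot: [-0.0, 0.707, 0.707, -0.0]
contact_force: [-0.1, 0.6, -0.2]
finger_gap: 0.0256
grip_force: 0.0
time: 5.25
tcp_pos: [0.625, -0.0202, 0.1142]
tcp_rot: [0.001, 0.707, 0.707, 0.001]
contact_force: [1.4, 0.9, -0.1]
finger_gap: 0.0094
grip_force: 39.1
```

```bash
python3 -m crank '[{"twist":[0,0,0],"delta_pos":[0,-0.6,0],"fingers":1},{"twist":[0,0,0],"delta_pos":[0,-0.6,0],"fingers":1},{"twist":[0,0,0],"delta_pos":[0,-0.6,0],"fingers":1},{"twist":[0,0,0],"delta_pos":[0,-0.6,0],"fingers":1},{"twist":[0,0,0],"delta_pos":[0,-0.6,0],"fingers":1},{"twist":[0,0,0],"delta_pos":[0,-0.6,0],"fingers":1},{"twist":[0,0,0],"delta_pos":[0,-0.6,0],"fingers":1},{"twist":[0,0,0],"delta_pos":[0,-0.6,0],"fingers":1},{"twist":[0,0,0],"delta_pos":[0,-0.6,0],"fingers":1},{"twist":[0,0,0],"delta_pos":[0,-0.4,0],"fingers":1},{"twist":[0,0,0],"delta_pos":[0,-0.1,0],"fingers":1}]'
python3 -m crank '[{"twist":[0,0,0],"delta_pos":[0,-0.1,0],"fingers":1},{"twist":[0,0,0],"delta_pos":[0,-0.1,0],"fingers":1},{"twist":[0,0,0],"delta_pos":[0,0,0],"fingers":1}]'
```

```text
time: 6.35
tcp_pos: [0.4538, -0.0211, 0.1145]
tcp_rot: [0.008, 0.708, 0.706, 0.006]
contact_force: [27.8, -0.4, -25.6]
finger_gap: 0.0093
grip_force: 39.4
time: 6.65
tcp_pos: [0.4537, -0.0211, 0.1146]
tcp_rot: [0.012, 0.708, 0.706, 0.011]
contact_force: [39.4, 1.2, -37.3]
finger_gap: 0.0095
grip_force: 38.8
```

```bash
python3 -m crank '[{"twist":[0,0,0],"delta_pos":[0,0.3,0],"fingers":1},{"twist":[0,0,0],"delta_pos":[0,0.05,0],"fingers":1}]'
python3 - <<'E'
from h import *
s=manip.sense();print(s['joint_positions'].round(3),s['tcp_pos'],s['contact_force'])
c=snap('side','s1.png');snap('wrist','w2.png')
E
```

```text
time: 6.85
tcp_pos: [0.4541, -0.021, 0.1143]
tcp_rot: [0.002, 0.707, 0.707, 0.001]
contact_force: [3.8, -3.0, 1.5]
finger_gap: 0.0091
grip_force: 42.2
[-2.370e-01  1.080e-01  1.954e+00 -1.000e-03  1.075e+00 -2.370e-01] [ 0.45405922 -0.02101858  0.11431556] [ 3.81900572 -3.01168862  1.5285387 ]
```

View pics/w2.png

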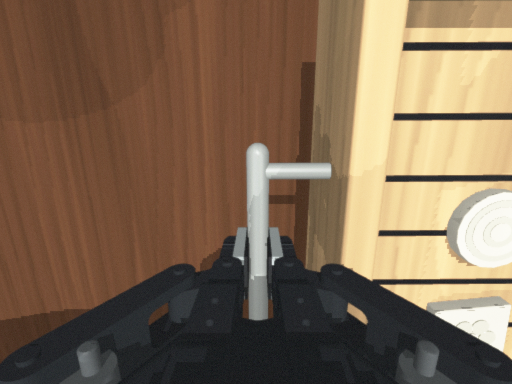

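The wrist view shows the bar held between the pads, with the drawer open and a round at (492,230) and a square at (470,325) inside.

Run:
```python
from h import *
c=snap('wrist');W=pts(c)
for row in(60,120,170,215):
  w=W[row]; m=(abs(w[:,2]-.143)<.006)&(w[:,0]>.4); print(row,w[m,0].min(),w[m,0].max(), w[m][:,1].mean())
m=(abs(W[...,2]-.085)<.006)&(W[...,0]>.4);print('floor x',np.nanmin(W[m][:,0]),np.nanmax(W[m][:,0]))
print(ray(c,258,150,.1155),ray(c,258,200,.1155))
```

```text
60 0.4878681579440705 0.5027346441979285 0.06808860996834518
120 0.488033876408607 0.5021438604267191 0.04826985660127047
170 0.48831247851871984 0.5021257116154265 0.029878098260993816
215 0.488468269692223 0.5029232513018244 0.011537782184336749
floor x 0.48754134214032163 0.6449090313408649
[0.45382424 0.03447688 0.1155    ] [0.45383643 0.00974678 0.1155    ]
```

View pics/s1.png

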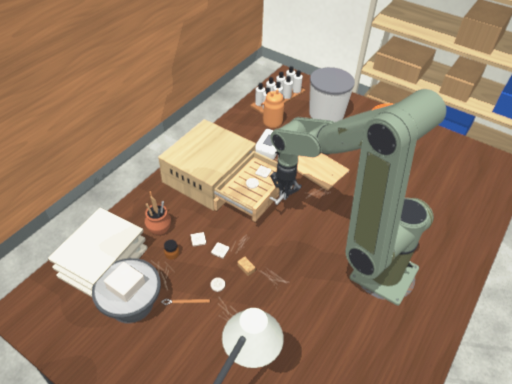

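The side view shows the drawer out with dry pieces at (263,172) and (252,184). The front has moved 0.663→0.488 and the cabinet edge is near 0.688. So the drawer started about 10 mm open, and 0.488 is the stop. Releasing now and looking from above.

```bash
python3 -m crank '[{"twist":[0,0,0],"delta_pos":[0,0,0],"fingers":0.7},{"twist":[0,0,0],"delta_pos":[0,0,0],"fingers":0.7},{"twist":[0,0,0],"delta_pos":[0,0,-0.3],"fingers":0.7},{"twist":[0,0,0],"delta_pos":[0,0,-0.8],"fingers":0.7},{"twist":[0,0,0],"delta_pos":[0,0,-1],"fingers":0.7},{"twist":[0,0,0],"delta_pos":[0,0,-1],"fingers":0.6},{"twist":[0,0,0],"delta_pos":[0,1,-1],"fingers":0.5},{"twist":[0,0,0],"delta_pos":[0,1,-1],"fingers":0.3},{"twist":[0,0,0],"delta_pos":[0,1,-1],"fingers":0.3},{"twist":[0,0,0],"delta_pos":[0,1,-1],"fingers":0.3},{"twist":[0,0,0],"delta_pos":[0,0,0],"fingers":0.3},{"twist":[0,0,0],"delta_pos":[0,0,0],"fingers":0.3}]'
cat > look.py <<'E'
from h import *
def find(c,z,box,amin=100):
    """off-white blobs with top at height z inside world box"""
    hsv=cv2.cvtColor(c['image'],cv2.COLOR_RGB2HSV);W=pts(c)
    m=((hsv[...,1]<45)&(hsv[...,2]>110)&(W[...,2]>z-.008)&(W[...,2]<z+.008)).astype(np.uint8)
    m=cv2.morphologyEx(m,cv2.MORPH_OPEN,np.ones((3,3)))
    m=cv2.morphologyEx(m,cv2.MORPH_CLOSE,np.ones((5,5)))
    for q in cv2.findContours(m,cv2.RETR_EXTERNAL,cv2.CHAIN_APPROX_NONE)[0]:
        if cv2.contourArea(q)<amin: continue
        X=np.array([ray(c,u,v,z)[:2] for u,v in q[:,0]],np.float32)
        r=cv2.minAreaRect(X);x,y=r[0]
        if not(box[0]<x<box[1] and box[2]<y<box[3]):continue
        a=cv2.contourArea(X)*1e6
        print('px',q[:,0].mean(0).round(),'ctr',np.round(r[0],4),'mm',np.round(np.array(r[1])*1e3,1),'ang',round(r[2],1),'fill',round(a/(r[1][0]*r[1][1]*1e6),2))
E
python3 - <<'E'
from look import *
c=snap('wrist','w3.png');find(c,.096,(.4,.8,-.3,.2))
print(manip.sense()['tcp_pos'])
E
```

```text
time: 8.2
tcp_pos: [0.5714, -0.02, 0.3269]
tcp_rot: [-0.0, 0.707, 0.707, 0.0]
contact_force: [-0.4, 0.1, -0.2]
finger_gap: 0.0595
grip_force: 0.0
px [277. 222.] ctr [ 0.5987 -0.0945] mm [49.3 51.4] ang 6.2 fill 0.94
px [278. 169.] ctr [ 0.5996 -0.0158] mm [47.9 48.3] ang 0.2 fill 0.78
[ 0.57034268 -0.01988078  0.32550504]
```

View pics/w3.png

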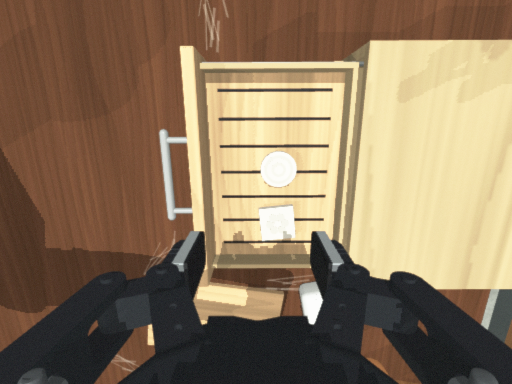

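The picture shows the whole drawer inside. There are just two dry pieces, a round at (278,169) and a square at (277,222), and the drawer is otherwise empty. I'll take the square first.

```bash
python3 -m crank '[{"twist":[0,0,0],"delta_pos":[-0.83,0.31,0],"fingers":0.22},{"twist":[0,0,0],"delta_pos":[-0.83,0.31,0],"fingers":0.22},{"twist":[0,0,0],"delta_pos":[-0.83,0.32,0],"fingers":0.22},{"twist":[0,0,-1],"delta_pos":[0,0,1],"fingers":0.22},{"twist":[0,0,-0.24],"delta_pos":[0,0,1],"fingers":0.22},{"twist":[0,0,0],"delta_pos":[0,0,1],"fingers":0.22},{"twist":[0,0,0],"delta_pos":[0,0,1],"fingers":0.22},{"twist":[0,0,0],"delta_pos":[0,0,1],"fingers":0.22},{"twist":[0,0,0],"delta_pos":[0,0,1],"fingers":0.22},{"twist":[0,0,0],"delta_pos":[0,0,0.8],"fingers":0.22},{"twist":[0,0,0],"delta_pos":[0,0,0],"fingers":0.22},{"twist":[0,0,0],"delta_pos":[0,0,0],"fingers":0.22}]'
python3 -c "
from look import *
c=snap('wrist','w4.png');find(c,.096,(.4,.8,-.3,.2))"
```

```text
time: 9.45
tcp_pos: [0.598, -0.0944, 0.1213]
tcp_rot: [-0.002, 0.668, 0.744, -0.001]
contact_force: [0.6, -0.5, 0.5]
finger_gap: 0.0666
grip_force: 0.0
px [260. 233.] ctr [ 0.599  -0.0942] mm [48.9 50.2] ang 6.2 fill 0.97
px [276. 103.] ctr [ 0.5993 -0.0171] mm [48.3 48.2] ang 6.1 fill 0.78
```

View pics/w4.png

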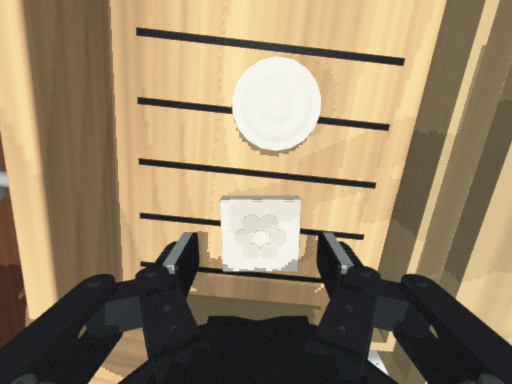

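The square at (260,233) is aligned between the pads. Going down in small steps and checking the force.

```bash
python3 -m crank '[{"twist":[0,0,0],"delta_pos":[0,0,0.4],"fingers":0.22},{"twist":[0,0,0],"delta_pos":[0,0,0.3],"fingers":0.22},{"twist":[0,0,0],"delta_pos":[0,0,0],"fingers":0.22}]'
python3 -m crank '[{"twist":[0,0,0],"delta_pos":[0,0,0.1],"fingers":0.22},{"twist":[0,0,0],"delta_pos":[0,0,0],"fingers":0.22}]'
python3 -m crank '[{"twist":[0,0,0],"delta_pos":[0,0,0.1],"fingers":0.22},{"twist":[0,0,0],"delta_pos":[0,0,0],"fingers":0.22}]'
```

```text
time: 9.8
tcp_pos: [0.5986, -0.0945, 0.0998]
tcp_rot: [-0.001, 0.668, 0.744, -0.001]
contact_force: [-0.0, 0.2, 0.4]
finger_gap: 0.0669
grip_force: 0.0
time: 10.0
tcp_pos: [0.5997, -0.0949, 0.098]
tcp_rot: [-0.0, 0.668, 0.744, -0.0]
contact_force: [-0.4, 0.4, 0.2]
finger_gap: 0.0665
grip_force: 0.0
time: 10.2
tcp_pos: [0.5996, -0.0949, 0.0951]
tcp_rot: [-0.0, 0.668, 0.744, -0.0]
contact_force: [0.0, 0.7, -0.5]
finger_gap: 0.0664
grip_force: 0.0
```

```bash
python3 -m crank '[{"twist":[0,0,0],"delta_pos":[0,0,-0.1],"fingers":0.4},{"twist":[0,0,0],"delta_pos":[0,0,0],"fingers":0.6},{"twist":[0,0,0],"delta_pos":[0,0,0],"fingers":1},{"twist":[0,0,0],"delta_pos":[0,0,0],"fingers":1},{"twist":[0,0,0],"delta_pos":[0,0,0],"fingers":1}]' 50
python3 -m crank '[{"twist":[0,0,0],"delta_pos":[0,0,-0.5],"fingers":1},{"twist":[0,0,0],"delta_pos":[0,0,-0.5],"fingers":1},{"twist":[0,0,0],"delta_pos":[0,0,-1],"fingers":1},{"twist":[0,0,0],"delta_pos":[0,0,-1],"fingers":1},{"twist":[0,0,0],"delta_pos":[0,0,-1],"fingers":1},{"twist":[0,0,0],"delta_pos":[0,0,0],"fingers":1}]'
```

```text
time: 10.7
tcp_pos: [0.6004, -0.0951, 0.0991]
tcp_rot: [0.001, 0.668, 0.744, 0.0]
contact_force: [0.9, -0.5, 4.3]
finger_gap: 0.0484
grip_force: 51.9
time: 11.3
tcp_pos: [0.6033, -0.0959, 0.2256]
tcp_rot: [0.006, 0.668, 0.744, 0.003]
contact_force: [1.2, -0.5, 0.3]
finger_gap: 0.0481
grip_force: 55.9
```

```bash
python3 -m crank '[{"twist":[0,0,0],"delta_pos":[-0.8,-0.284,0],"fingers":1},{"twist":[0,0,0],"delta_pos":[-0.8,-0.284,0],"fingers":1},{"twist":[0,0,0],"delta_pos":[-0.8,-0.284,0],"fingers":1},{"twist":[0,0,0],"delta_pos":[-0.8,-0.284,0],"fingers":1},{"twist":[0,0,0],"delta_pos":[-0.8,-0.284,0],"fingers":1},{"twist":[0,0,0],"delta_pos":[-0.8,-0.284,0],"fingers":1},{"twist":[0,0,0],"delta_pos":[-0.8,-0.284,0],"fingers":1},{"twist":[0,0,0],"delta_pos":[-0.8,-0.284,0],"fingers":1},{"twist":[0,0,0],"delta_pos":[-0.8,-0.284,0],"fingers":1},{"twist":[0,0,0],"delta_pos":[-0.8,-0.284,0],"fingers":1},{"twist":[0,0,0],"delta_pos":[0,0,0],"fingers":1},{"twist":[0,0,0],"delta_pos":[0,0,0],"fingers":1}]'
python3 - <<'E'
from look import *
c=snap('wrist','w5.png');print(manip.sense())
W=pts(c);hsv=cv2.cvtColor(c['image'],cv2.COLOR_RGB2HSV)
m=((abs(W[...,2]-.012)<.006)&(hsv[...,1]>50)&(hsv[...,2]>130)&(W[...,1]<-.2)&(W[...,0]<.7)).astype(np.uint8)
k,l,st,ce=cv2.connectedComponentsWithStats(m);i=1+st[1:,4].argmax()
P=W[l==i];r=cv2.minAreaRect(P[:,:2].astype(np.float32));print(r,cv2.boxPoints(r).round(3).tolist())
E
```

```text
time: 12.5
tcp_pos: [0.5404, -0.3427, 0.2177]
tcp_rot: [-0.001, 0.668, 0.744, 0.0]
contact_force: [-0.7, 0.2, 0.4]
finger_gap: 0.0482
grip_force: 55.9
{'time': 12.55, 'joint_positions': array([-6.99447879e-01,  3.64194678e-01,  1.39944723e+00,  5.35047469e-04,
        1.37935678e+00, -8.07564972e-01]), 'joint_vel': array([ 0.01793918, -0.00584604,  0.00453616, -0.00061947, -0.00042984,
       -0.0002141 ]), 'tau': array([-7.04356134e-01, -4.49377084e+01, -2.93615645e+01, -5.13239892e-02,
       -1.91414310e-02, -4.48337305e-04]), 'tcp_pos': array([ 0.54069388, -0.34205216,  0.21775207]), 'tcp_rot': array([-7.11033517e-04,  6.67905119e-01,  7.44246054e-01,  2.40050397e-04]), 'contact_force': array([ 0.0635528 , -0.15117964, -0.11130211]), 'torque': array([-0.01909324,  0.05005813,  0.02628525]), 'grip_force': 55.93812704086304, 'finger_gap': 0.048171511415079284}
((0.4822390377521515, -0.3379385471343994), (0.1600331813097, 0.2602643072605133), 81.79816436767578) [[0.34200000762939453, -0.39899998903274536], [0.6000000238418579, -0.4359999895095825], [0.621999979019165, -0.2770000100135803], [0.36500000953674316, -0.23999999463558197]]
```

View pics/w5.png

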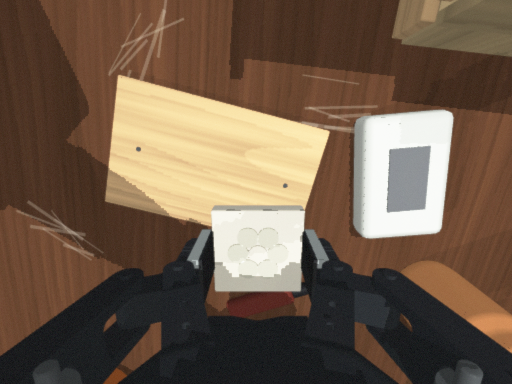

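The tile is held level at (258,248) over the right end of the board, which is empty. The pack is clear to the right.

```bash
python3 -m crank '[{"twist":[0,0,0],"delta_pos":[0,0,1],"fingers":1},{"twist":[0,0,0],"delta_pos":[0,0,1],"fingers":1},{"twist":[0,0,0],"delta_pos":[0,0,1],"fingers":1},{"twist":[0,0,0],"delta_pos":[0,0,1],"fingers":1},{"twist":[0,0,0],"delta_pos":[0,0,1],"fingers":1},{"twist":[0,0,0],"delta_pos":[0,0,0.7],"fingers":1},{"twist":[0,0,0],"delta_pos":[0,0,0.3],"fingers":1},{"twist":[0,0,0],"delta_pos":[0,0,0.2],"fingers":1},{"twist":[0,0,0],"delta_pos":[0,0,0],"fingers":1}]'
python3 -m crank '[{"twist":[0,0,0],"delta_pos":[0,0,0.1],"fingers":1},{"twist":[0,0,0],"delta_pos":[0,0,0.07],"fingers":1},{"twist":[0,0,0],"delta_pos":[0,0,0],"fingers":1}]'
```

```text
time: 13.45
tcp_pos: [0.5413, -0.3422, 0.0323]
tcp_rot: [-0.0, 0.668, 0.745, 0.0]
contact_force: [-0.1, -0.4, -0.4]
finger_gap: 0.0486
grip_force: 56.0
time: 13.75
tcp_pos: [0.5413, -0.3429, 0.0278]
tcp_rot: [0.0, 0.668, 0.744, 0.0]
contact_force: [-0.8, -0.3, -0.0]
finger_gap: 0.0483
grip_force: 56.0
```

```bash
python3 -m crank '[{"twist":[0,0,0],"delta_pos":[0,0,0.05],"fingers":1},{"twist":[0,0,0],"delta_pos":[0,0,0],"fingers":0.35},{"twist":[0,0,0],"delta_pos":[0,0,0],"fingers":0.22},{"twist":[0,0,0],"delta_pos":[0,0,0],"fingers":0.22},{"twist":[0,0,0],"delta_pos":[0,0,-0.5],"fingers":0.22},{"twist":[0,0,0],"delta_pos":[0,0,-1],"fingers":0.22},{"twist":[0,0,0],"delta_pos":[0,0,-1],"fingers":0.22},{"twist":[0,0,0],"delta_pos":[0,0,-1],"fingers":0.22},{"twist":[0,0,0],"delta_pos":[0,0,-1],"fingers":0.22},{"twist":[0,0,0],"delta_pos":[0,0,-1],"fingers":0.22},{"twist":[0,0,0],"delta_pos":[0,0,-1],"fingers":0.22}]'
python3 -m crank '[{"twist":[0,0,0],"delta_pos":[0.962,0.281,0],"fingers":0.22},{"twist":[0,0,0],"delta_pos":[0.962,0.281,0],"fingers":0.22},{"twist":[0,0,0],"delta_pos":[0.962,0.281,0],"fingers":0.22},{"twist":[0,0,0],"delta_pos":[0.962,0.281,0],"fingers":0.22},{"twist":[0,0,0],"delta_pos":[0.962,0.281,0],"fingers":0.22},{"twist":[0,0,0],"delta_pos":[0.962,0.281,0],"fingers":0.22},{"twist":[0,0,0],"delta_pos":[0.962,0.281,0],"fingers":0.22},{"twist":[0,0,0],"delta_pos":[0.962,0.281,0],"fingers":0.22},{"twist":[0,0,0],"delta_pos":[0.962,0.281,0],"fingers":0.22},{"twist":[0,0,0],"delta_pos":[0.962,0.281,0],"fingers":0.22},{"twist":[0,0,0],"delta_pos":[0.962,0.281,0],"fingers":0.22},{"twist":[0,0,0],"delta_pos":[0,0,0],"fingers":0.22}]'
python3 -c "
from look import *
c=snap('wrist');find(c,.096,(.4,.8,-.3,.2));find(c,.022,(.3,.7,-.5,-.2))
c=snap('side');find(c,.022,(.3,.7,-.5,-.2),20);find(c,.01,(.3,.75,.15,.6),20);find(c,.096,(.5,.69,-.15,.1),20)
print(manip.sense()['tcp_pos'])"
```

```text
time: 14.85
tcp_pos: [0.541, -0.3427, 0.2235]
tcp_rot: [0.001, 0.668, 0.744, 0.0]
contact_force: [-0.3, 0.6, -0.3]
finger_gap: 0.0666
grip_force: 0.0
time: 16.05
tcp_pos: [0.5993, -0.0135, 0.2221]
tcp_rot: [0.0, 0.666, 0.746, 0.001]
contact_force: [0.3, 0.3, 0.1]
finger_gap: 0.0665
grip_force: 0.0
px [258. 194.] ctr [ 0.5994 -0.0154] mm [48.7 48.4] ang 6.4 fill 0.78
px [304. 156.] ctr [ 0.5396 -0.3443] mm [52.4 57. ] ang 9.4 fill 0.71
px [218. 284.] ctr [0.4602 0.393 ] mm [46.3 44.6] ang 35.6 fill 0.81
px [220. 250.] ctr [0.541  0.2717] mm [52.  51.7] ang 8.8 fill 0.78
px [198. 239.] ctr [0.64   0.2795] mm [49.1 54.8] ang 49.6 fill 0.72
px [252. 182.] ctr [ 0.5965 -0.0179] mm [44.1 44.5] ang 35.1 fill 0.7
[ 0.5990307  -0.01665786  0.22177305]
```

The square lies on the board at (0.540,-0.344). Now the round.

```bash
python3 -m crank '[{"twist":[0,0,0],"delta_pos":[0,0,1],"fingers":0.22},{"twist":[0,0,0],"delta_pos":[0,0,1],"fingers":0.22},{"twist":[0,0,0],"delta_pos":[0,0,1],"fingers":0.22},{"twist":[0,0,0],"delta_pos":[0,0,0.7],"fingers":0.22},{"twist":[0,0,0],"delta_pos":[0,0,0.33],"fingers":0.22},{"twist":[0,0,0],"delta_pos":[0,0,0],"fingers":0.22},{"twist":[0,0,0],"delta_pos":[0,0,0],"fingers":0.5},{"twist":[0,0,0],"delta_pos":[0,0,0],"fingers":1},{"twist":[0,0,0],"delta_pos":[0,0,0],"fingers":1},{"twist":[0,0,0],"delta_pos":[0,0,0],"fingers":1}]' 50
python3 -m crank '[{"twist":[0,0,0],"delta_pos":[0,0,-0.5],"fingers":1},{"twist":[0,0,0],"delta_pos":[0,0,-0.5],"fingers":1},{"twist":[0,0,0],"delta_pos":[0,0,-1],"fingers":1},{"twist":[0,0,0],"delta_pos":[0,0,-1],"fingers":1},{"twist":[0,0,0],"delta_pos":[0,0,-1],"fingers":1},{"twist":[0,0,0],"delta_pos":[0,0,0],"fingers":1},{"twist":[0,0,0],"delta_pos":[0,0,0],"fingers":1}]'
```

```text
time: 17.15
tcp_pos: [0.6006, -0.0176, 0.102]
tcp_rot: [0.002, 0.668, 0.744, 0.001]
contact_force: [-0.1, -1.2, 6.1]
finger_gap: 0.0466
grip_force: 51.8
time: 17.85
tcp_pos: [0.5995, -0.017, 0.2216]
tcp_rot: [0.001, 0.668, 0.744, 0.001]
contact_force: [0.1, -0.5, -0.8]
finger_gap: 0.0469
grip_force: 51.4
```

```bash
python3 -m crank '[{"twist":[0,0,0],"delta_pos":[-0.879,-0.634,0],"fingers":1},{"twist":[0,0,0],"delta_pos":[-0.879,-0.634,0],"fingers":1},{"twist":[0,0,0],"delta_pos":[-0.879,-0.634,0],"fingers":1},{"twist":[0,0,0],"delta_pos":[-0.879,-0.634,0],"fingers":1},{"twist":[0,0,0],"delta_pos":[-0.879,-0.634,0],"fingers":1},{"twist":[0,0,0],"delta_pos":[-0.879,-0.634,0],"fingers":1},{"twist":[0,0,0],"delta_pos":[-0.879,-0.634,0],"fingers":1},{"twist":[0,0,0],"delta_pos":[-0.879,-0.634,0],"fingers":1},{"twist":[0,0,0],"delta_pos":[-0.879,-0.634,0],"fingers":1},{"twist":[0,0,0],"delta_pos":[-0.879,-0.634,0],"fingers":1},{"twist":[0,0,0],"delta_pos":[-0.879,-0.634,0],"fingers":1},{"twist":[0,0,0],"delta_pos":[0,0,0],"fingers":1}]'
python3 -c "
from look import *
c=snap('wrist','w6.png');find(c,.022,(.3,.7,-.5,-.2))
print(manip.sense()['tcp_pos'])"
```

```text
time: 19.05
tcp_pos: [0.4196, -0.3302, 0.2181]
tcp_rot: [-0.001, 0.67, 0.743, -0.001]
contact_force: [0.5, 0.4, 0.1]
finger_gap: 0.0468
grip_force: 51.4
px [351. 197.] ctr [ 0.5393 -0.3437] mm [51.2 50.2] ang 6.0 fill 0.97
px [451. 191.] ctr [ 0.6625 -0.3288] mm [ 17.7 146. ] ang 8.3 fill 0.54
[ 0.42055379 -0.32860398  0.21811388]
```

View pics/w6.png

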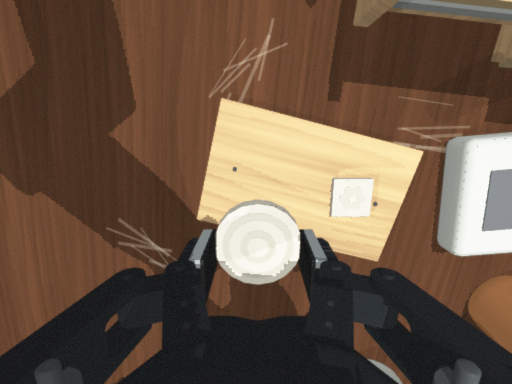

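The round is held at (258,242) over the left half of the board, and the square lies well away at (351,197).

```bash
python3 -m crank '[{"twist":[0,0,0],"delta_pos":[0,0,1],"fingers":1},{"twist":[0,0,0],"delta_pos":[0,0,1],"fingers":1},{"twist":[0,0,0],"delta_pos":[0,0,1],"fingers":1},{"twist":[0,0,0],"delta_pos":[0,0,1],"fingers":1},{"twist":[0,0,0],"delta_pos":[0,0,1],"fingers":1},{"twist":[0,0,0],"delta_pos":[0,0,0.7],"fingers":1},{"twist":[0,0,0],"delta_pos":[0,0,0.3],"fingers":1},{"twist":[0,0,0],"delta_pos":[0,0,0.2],"fingers":1},{"twist":[0,0,0],"delta_pos":[0,0,0],"fingers":1}]'
python3 -m crank '[{"twist":[0,0,0],"delta_pos":[0,0,0.08],"fingers":1},{"twist":[0,0,0],"delta_pos":[0,0,0],"fingers":1}]'
```

```text
time: 20.0
tcp_pos: [0.4223, -0.3274, 0.0335]
tcp_rot: [-0.0, 0.668, 0.745, 0.0]
contact_force: [0.3, 0.0, -0.5]
finger_gap: 0.0468
grip_force: 51.4
time: 20.2
tcp_pos: [0.4228, -0.3286, 0.0323]
tcp_rot: [0.001, 0.668, 0.744, -0.0]
contact_force: [0.3, 0.0, -0.3]
finger_gap: 0.0469
grip_force: 51.4
```

```bash
python3 -m crank '[{"twist":[0,0,0],"delta_pos":[0,0,0.08],"fingers":1},{"twist":[0,0,0],"delta_pos":[0,0,0.08],"fingers":1},{"twist":[0,0,0],"delta_pos":[0,0,0],"fingers":1}]'
python3 -m crank '[{"twist":[0,0,0],"delta_pos":[0,0,0],"fingers":0.35},{"twist":[0,0,0],"delta_pos":[0,0,0],"fingers":0.22},{"twist":[0,0,0],"delta_pos":[0,0,0],"fingers":0.22},{"twist":[0,0,0],"delta_pos":[0,0,-0.5],"fingers":0.22},{"twist":[0,0,0],"delta_pos":[0,0,-1],"fingers":0.22},{"twist":[0,0,0],"delta_pos":[0,0,-1],"fingers":0.22},{"twist":[0,0,0],"delta_pos":[0,0,-1],"fingers":0.22},{"twist":[0,0,0],"delta_pos":[0,0,-1],"fingers":0.22},{"twist":[0,0,0.24],"delta_pos":[0,0,-1],"fingers":0.22},{"twist":[0,0,1],"delta_pos":[0,0,-1],"fingers":0.22},{"twist":[0,0,0],"delta_pos":[0,0,-1],"fingers":0.22}]'
python3 -m crank '[{"twist":[0,0,0],"delta_pos":[0.965,0.175,0],"fingers":0.22},{"twist":[0,0,0],"delta_pos":[0.965,0.175,0],"fingers":0.22},{"twist":[0,0,0],"delta_pos":[0.965,0.175,0],"fingers":0.22},{"twist":[0,0,0],"delta_pos":[0.965,0.175,0],"fingers":0.22},{"twist":[0,0,0],"delta_pos":[0.965,0.175,0],"fingers":0.22},{"twist":[0,0,0],"delta_pos":[0.965,0.175,0],"fingers":0.22},{"twist":[0,0,0],"delta_pos":[0.965,0.175,0],"fingers":0.22},{"twist":[0,0,0],"delta_pos":[0.965,0.175,0],"fingers":0.22},{"twist":[0,0,0],"delta_pos":[0.965,0.175,0],"fingers":0.22},{"twist":[0,0,0],"delta_pos":[0.965,0.175,0],"fingers":0.22}]'
python3 -m crank '[{"twist":[0,0,0],"delta_pos":[0.965,0.175,0],"fingers":0.22},{"twist":[0,0,0],"delta_pos":[0.965,0.175,0],"fingers":0.22},{"twist":[0,0,0],"delta_pos":[0.965,0.175,0],"fingers":0.22},{"twist":[0,0,0],"delta_pos":[0.965,0.175,0],"fingers":0.22},{"twist":[0,0,0],"delta_pos":[0.965,0.175,0],"fingers":0.22},{"twist":[0,0,0],"delta_pos":[0.965,0.175,0],"fingers":0.22},{"twist":[0,0,0],"delta_pos":[0.965,0.175,0],"fingers":0.22},{"twist":[0,0,0],"delta_pos":[0.965,0.175,0],"fingers":0.22},{"twist":[0,0,0],"delta_pos":[0.965,0.175,-0.5],"fingers":0.22},{"twist":[0,0,0],"delta_pos":[0,0,-1],"fingers":0.22},{"twist":[0,0,0],"delta_pos":[0,0,0],"fingers":0.22},{"twist":[0,0,0],"delta_pos":[0,0,0],"fingers":0.22}]'
python3 -c "
from look import *
c=snap('wrist','w7.png');find(c,.01,(.3,.8,.1,.6));print(manip.sense()['tcp_pos'])
c=snap('side');find(c,.022,(.3,.7,-.5,-.2),20);find(c,.01,(.3,.8,.1,.6),20)"
```

```text
time: 20.5
tcp_pos: [0.4229, -0.3288, 0.0289]
tcp_rot: [0.001, 0.668, 0.744, -0.0]
contact_force: [-4.0, 2.4, 12.0]
finger_gap: 0.047
grip_force: 52.9
time: 21.6
tcp_pos: [0.422, -0.3278, 0.2538]
tcp_rot: [0.0, 0.708, 0.707, -0.0]
contact_force: [0.0, -1.0, -1.0]
finger_gap: 0.0669
grip_force: 0.0
time: 22.6
tcp_pos: [0.4747, -0.0373, 0.2526]
tcp_rot: [0.0, 0.707, 0.707, 0.0]
contact_force: [0.3, -0.4, 0.1]
finger_gap: 0.0665
grip_force: 0.0
time: 23.8
tcp_pos: [0.5223, 0.2222, 0.2981]
tcp_rot: [0.001, 0.707, 0.707, 0.001]
contact_force: [-0.7, -0.4, 0.1]
finger_gap: 0.0669
grip_force: 0.0
px [272. 133.] ctr [0.5437 0.2708] mm [49.4 49.5] ang 9.1 fill 0.94
px [336. 128.] ctr [0.6417 0.2787] mm [50.2 50.8] ang 48.7 fill 0.96
px [214.  44.] ctr [0.4621 0.3921] mm [48.5 49.6] ang 23.4 fill 0.77
[0.52161797 0.22177655 0.29672411]
px [326. 169.] ctr [ 0.4212 -0.3312] mm [47.2 43.2] ang 9.6 fill 0.74
px [305. 156.] ctr [ 0.5358 -0.3429] mm [49.2 54.1] ang 12.5 fill 0.73
px [217. 284.] ctr [0.4591 0.3947] mm [46.  48.5] ang 35.6 fill 0.78
px [220. 249.] ctr [0.541  0.2715] mm [52. 52.] ang 8.8 fill 0.78
px [198. 238.] ctr [0.6409 0.2785] mm [49.  51.8] ang 45.8 fill 0.84
```

View pics/w7.png

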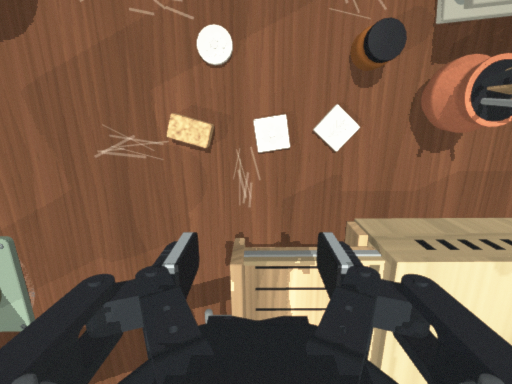

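All three fresh pieces are visible, squares at (272,133) and (336,128) and a round at (214,44). The cork, jar and pot stand clear of them. Both dry pieces are on the board. Taking the first fresh square.

```bash
python3 -m crank '[{"twist":[0,0,0],"delta_pos":[0.82,0.36,0],"fingers":0.22},{"twist":[0,0,0],"delta_pos":[0.82,0.37,0],"fingers":0.22},{"twist":[0,0,-0.9],"delta_pos":[0,0,1],"fingers":0.22},{"twist":[0,0,-0.9],"delta_pos":[0,0,1],"fingers":0.22},{"twist":[0,0,0],"delta_pos":[0,0,1],"fingers":0.22},{"twist":[0,0,0],"delta_pos":[0,0,1],"fingers":0.22},{"twist":[0,0,0],"delta_pos":[0,0,1],"fingers":0.22},{"twist":[0,0,0],"delta_pos":[0,0,1],"fingers":0.22},{"twist":[0,0,0],"delta_pos":[0,0,1],"fingers":0.22},{"twist":[0,0,0],"delta_pos":[0,0,0.5],"fingers":0.22},{"twist":[0,0,0],"delta_pos":[0,0,0],"fingers":0.22},{"twist":[0,0,0],"delta_pos":[0,0,0],"fingers":0.22}]'
python3 -c "
from look import *
c=snap('wrist');find(c,.01,(.3,.8,.1,.6));s=manip.sense();print(s['tcp_pos'],np.degrees(2*np.arctan2(s['tcp_rot'][2],s['tcp_rot'][1])))"
```

```text
time: 25.1
tcp_pos: [0.5442, 0.2711, 0.072]
tcp_rot: [0.0, 0.65, 0.76, 0.0]
contact_force: [1.1, -0.6, -0.6]
finger_gap: 0.0667
grip_force: 0.0
px [258. 212.] ctr [0.5437 0.2722] mm [49.4 49.7] ang 9.0 fill 0.98
px [385. 219.] ctr [0.6409 0.2802] mm [49.6 53.2] ang 48.4 fill 0.96
px [161.  24.] ctr [0.4641 0.3838] mm [50.4 32.3] ang 9.0 fill 0.82
[0.54502229 0.27143761 0.07304529] 98.98291105978375
```

```bash
python3 -m crank '[{"twist":[0,0,0],"delta_pos":[0,0,1],"fingers":0.22},{"twist":[0,0,0],"delta_pos":[0,0,0.5],"fingers":0.22},{"twist":[0,0,0],"delta_pos":[0,0,0.37],"fingers":0.22},{"twist":[0,0,0],"delta_pos":[0,0,0],"fingers":0.22},{"twist":[0,0,0],"delta_pos":[0,0,0],"fingers":0.5},{"twist":[0,0,0],"delta_pos":[0,0,0],"fingers":1},{"twist":[0,0,0],"delta_pos":[0,0,0],"fingers":1},{"twist":[0,0,0],"delta_pos":[0,0,0],"fingers":1}]' 50
python3 -m crank '[{"twist":[0,0,0],"delta_pos":[0,0,-0.5],"fingers":1},{"twist":[0,0,0],"delta_pos":[0,0,-1],"fingers":1},{"twist":[0,0,0],"delta_pos":[0,0,-1],"fingers":1},{"twist":[0,0,0],"delta_pos":[0,0,-1],"fingers":1},{"twist":[0,0,0],"delta_pos":[0,0,-1],"fingers":1},{"twist":[0,0,0.9],"delta_pos":[0,0,-1],"fingers":1},{"twist":[0,0,0.9],"delta_pos":[0,0,-1],"fingers":1},{"twist":[0,0,0],"delta_pos":[0,0,-0.3],"fingers":1},{"twist":[0,0,0],"delta_pos":[0,0,0],"fingers":1}]'
```

```text
time: 25.95
tcp_pos: [0.5449, 0.2716, 0.0167]
tcp_rot: [0.001, 0.649, 0.76, 0.001]
contact_force: [0.8, 0.7, 3.3]
finger_gap: 0.0483
grip_force: 51.8
time: 26.85
tcp_pos: [0.5449, 0.2716, 0.2219]
tcp_rot: [0.001, 0.707, 0.708, 0.002]
contact_force: [-0.7, 0.9, -0.1]
finger_gap: 0.0482
grip_force: 51.6
```

```bash
python3 -m crank '[{"twist":[0,0,0],"delta_pos":[-0.966,0.123,0],"fingers":1},{"twist":[0,0,0],"delta_pos":[-0.966,0.123,0],"fingers":1},{"twist":[0,0,0],"delta_pos":[-0.966,0.123,0],"fingers":1},{"twist":[0,0,0],"delta_pos":[-0.966,0.123,0],"fingers":1},{"twist":[0,0,0],"delta_pos":[-0.966,0.123,0],"fingers":1},{"twist":[0,0,0],"delta_pos":[-0.966,0.123,0],"fingers":1},{"twist":[0,0,0],"delta_pos":[-0.966,0.123,0],"fingers":1},{"twist":[0,0,0],"delta_pos":[-0.966,0.123,0],"fingers":1},{"twist":[0,0,0],"delta_pos":[-0.966,0.123,0],"fingers":1},{"twist":[0,0,0],"delta_pos":[-0.966,0.123,0],"fingers":1},{"twist":[0,0,0],"delta_pos":[-0.966,0.123,0],"fingers":1},{"twist":[0,0,0],"delta_pos":[-0.966,0.123,0],"fingers":1}]'
python3 -m crank '[{"twist":[0,0,0],"delta_pos":[-0.966,0.123,0],"fingers":1},{"twist":[0,0,0],"delta_pos":[0,0,0.5],"fingers":1},{"twist":[0,0,0],"delta_pos":[0,0,0.5],"fingers":1},{"twist":[0,0,0],"delta_pos":[0,0,0],"fingers":1}]'
python3 -c "
from look import *
c=snap('wrist','w8.png');print(manip.sense()['tcp_pos']);W=pts(c);m=(abs(W[...,2]-.143)<.005)&(W[...,0]>.45)&(W[...,0]<.6);print(W[m][:,0].min(),W[m][:,0].max())"
```

```text
time: 28.05
tcp_pos: [0.5866, -0.0773, 0.2166]
tcp_rot: [-0.002, 0.707, 0.708, -0.001]
contact_force: [0.5, 1.5, 0.1]
finger_gap: 0.0484
grip_force: 51.6
time: 28.45
tcp_pos: [0.5884, -0.1036, 0.1841]
tcp_rot: [-0.005, 0.707, 0.707, -0.002]
contact_force: [-0.8, 0.1, 0.1]
finger_gap: 0.0481
grip_force: 51.6
[ 0.58946976 -0.10369462  0.18584707]
0.4889073028470825 0.5052050503703006
```

View pics/w8.png

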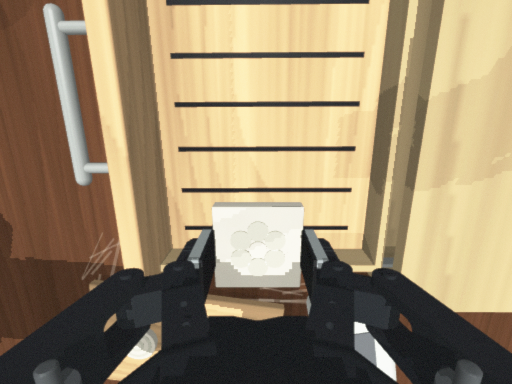

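The tile is held level at (258,245), inside the drawer's near-side wall, and the drawer is still at its stop.

```bash
python3 -m crank '[{"twist":[0,0,0],"delta_pos":[0,0,0.8],"fingers":1},{"twist":[0,0,0],"delta_pos":[0,0,0.8],"fingers":1},{"twist":[0,0,0],"delta_pos":[0,0,0.7],"fingers":1},{"twist":[0,0,0],"delta_pos":[0,0,0.35],"fingers":1},{"twist":[0,0,0],"delta_pos":[0,0,0],"fingers":1},{"twist":[0,0,0],"delta_pos":[0,0,0],"fingers":1}]'
python3 -m crank '[{"twist":[0,0,0],"delta_pos":[0,0,0.08],"fingers":1},{"twist":[0,0,0],"delta_pos":[0,0,0],"fingers":1}]'
```

```text
time: 29.1
tcp_pos: [0.5925, -0.1052, 0.1108]
tcp_rot: [0.001, 0.707, 0.707, 0.0]
contact_force: [0.2, -0.2, 0.4]
finger_gap: 0.048
grip_force: 51.6
time: 29.3
tcp_pos: [0.5926, -0.1057, 0.1087]
tcp_rot: [0.001, 0.707, 0.707, 0.0]
contact_force: [-0.2, 0.8, 0.2]
finger_gap: 0.0477
grip_force: 51.6
```

```bash
python3 -m crank '[{"twist":[0,0,0],"delta_pos":[0,0,0.12],"fingers":1},{"twist":[0,0,0],"delta_pos":[0,0,0.1],"fingers":1},{"twist":[0,0,0],"delta_pos":[0,0,0],"fingers":1}]'
python3 -m crank '[{"twist":[0,0,0],"delta_pos":[0,0,0],"fingers":0.35},{"twist":[0,0,0],"delta_pos":[0,0,0],"fingers":0.22},{"twist":[0,0,0],"delta_pos":[0,0,0],"fingers":0.22},{"twist":[0,0,0],"delta_pos":[0,0,-0.5],"fingers":0.22},{"twist":[0,0,0],"delta_pos":[0,0,-1],"fingers":0.22},{"twist":[0,0,0],"delta_pos":[0,0,-1],"fingers":0.22},{"twist":[0,0,0],"delta_pos":[0,0,-1],"fingers":0.22},{"twist":[0,0,0],"delta_pos":[0,0,-1],"fingers":0.22}]'
python3 -m crank '[{"twist":[0,0,0],"delta_pos":[0.987,0.125,0],"fingers":0.22},{"twist":[0,0,0],"delta_pos":[0.987,0.125,0],"fingers":0.22},{"twist":[0,0,0],"delta_pos":[0.987,0.125,0],"fingers":0.22},{"twist":[0,0,0],"delta_pos":[0.987,0.125,0],"fingers":0.22},{"twist":[0,0,0],"delta_pos":[0.987,0.125,0],"fingers":0.22},{"twist":[0,0,0],"delta_pos":[0.987,0.125,0],"fingers":0.22},{"twist":[0,0,0],"delta_pos":[0.987,0.125,0],"fingers":0.22},{"twist":[0,0,0],"delta_pos":[0.987,0.125,0],"fingers":0.22},{"twist":[0,0,0],"delta_pos":[0.987,0.125,0],"fingers":0.22},{"twist":[0,0,0],"delta_pos":[0.987,0.125,0],"fingers":0.22},{"twist":[0,0,0],"delta_pos":[0.987,0.125,0],"fingers":0.22},{"twist":[0,0,0],"delta_pos":[0.987,0.125,0],"fingers":0.22}]'
python3 -m crank '[{"twist":[0,0,0],"delta_pos":[0.987,0.125,0],"fingers":0.22},{"twist":[0,0,1],"delta_pos":[0,0,0.5],"fingers":0.22},{"twist":[0,0,1],"delta_pos":[0,0,0.5],"fingers":0.22},{"twist":[0,0,1],"delta_pos":[0,0,0.5],"fingers":0.22},{"twist":[0,0,1],"delta_pos":[0,0,0.5],"fingers":0.22},{"twist":[0,0,1],"delta_pos":[0,0,0.5],"fingers":0.22},{"twist":[0,0,1],"delta_pos":[0,0,0.5],"fingers":0.22},{"twist":[0,0,1],"delta_pos":[0,0,0.5],"fingers":0.22},{"twist":[0,0,1],"delta_pos":[0,0,0.3],"fingers":0.22},{"twist":[0,0,0.26],"delta_pos":[0,0,0],"fingers":0.22},{"twist":[0,0,0],"delta_pos":[0,0,0],"fingers":0.22}]'
python3 -c "
from look import *
c=snap('wrist');find(c,.01,(.3,.8,.1,.6));s=manip.sense();print(s['tcp_pos'],np.degrees(2*np.arctan2(s['tcp_rot'][2],s['tcp_rot'][1])))
c=snap('side');find(c,.096,(.5,.69,-.16,.1),20);find(c,.022,(.3,.7,-.5,-.2),20)"
```

```text
time: 29.6
tcp_pos: [0.5924, -0.1057, 0.1017]
tcp_rot: [0.001, 0.707, 0.707, 0.0]
contact_force: [0.1, 0.9, 2.8]
finger_gap: 0.0477
grip_force: 51.9
time: 30.4
tcp_pos: [0.5919, -0.1055, 0.2385]
tcp_rot: [0.001, 0.707, 0.707, 0.0]
contact_force: [0.4, 0.2, -0.7]
finger_gap: 0.0666
grip_force: 0.0
time: 31.6
tcp_pos: [0.637, 0.2511, 0.2373]
tcp_rot: [0.0, 0.707, 0.707, 0.0]
contact_force: [0.7, 0.7, -0.6]
finger_gap: 0.0666
grip_force: 0.0
time: 32.7
tcp_pos: [0.6409, 0.2795, 0.1229]
tcp_rot: [0.0, 0.911, 0.413, 0.0]
contact_force: [-0.4, -0.4, -0.0]
finger_gap: 0.0668
grip_force: 0.0
px [ 46. 225.] ctr [0.4651 0.3924] mm [48.9 55. ] ang 81.4 fill 0.78
px [260. 192.] ctr [0.644  0.2796] mm [49.7 49.7] ang 48.8 fill 0.98
[0.64125584 0.27959424 0.12337312] 48.778180383219215
```

```bash
python3 -m crank '[{"twist":[0,0,0],"delta_pos":[0.06,0.06,1],"fingers":0.22},{"twist":[0,0,0],"delta_pos":[0,0,1],"fingers":0.22},{"twist":[0,0,0],"delta_pos":[0,0,0.7],"fingers":0.22},{"twist":[0,0,0],"delta_pos":[0,0,0.5],"fingers":0.22},{"twist":[0,0,0],"delta_pos":[0,0,0.35],"fingers":0.22},{"twist":[0,0,0],"delta_pos":[0,0,0],"fingers":0.22},{"twist":[0,0,0],"delta_pos":[0,0,0],"fingers":0.5},{"twist":[0,0,0],"delta_pos":[0,0,0],"fingers":1},{"twist":[0,0,0],"delta_pos":[0,0,0],"fingers":1},{"twist":[0,0,0],"delta_pos":[0,0,0],"fingers":1}]' 50
python3 -m crank '[{"twist":[0,0,0],"delta_pos":[0,0,-0.5],"fingers":1},{"twist":[0,0,0],"delta_pos":[0,0,-1],"fingers":1},{"twist":[0,0,0],"delta_pos":[0,0,-1],"fingers":1},{"twist":[0,0,-1],"delta_pos":[0,0,-0.7],"fingers":1},{"twist":[0,0,-1],"delta_pos":[0,0,-0.7],"fingers":1},{"twist":[0,0,-1],"delta_pos":[0,0,-0.7],"fingers":1},{"twist":[0,0,-1],"delta_pos":[0,0,-0.6],"fingers":1},{"twist":[0,0,-1],"delta_pos":[0,0,-0.6],"fingers":1},{"twist":[0,0,-1],"delta_pos":[0,0,-0.5],"fingers":1},{"twist":[0,0,-1],"delta_pos":[0,0,-0.5],"fingers":1},{"twist":[0,0,-1],"delta_pos":[0,0,0],"fingers":1},{"twist":[0,0,-0.26],"delta_pos":[0,0,0],"fingers":1}]'
python3 -m crank '[{"twist":[0,0,0],"delta_pos":[0,0,0],"fingers":1},{"twist":[0,0,0],"delta_pos":[0,0,0],"fingers":1}]'
```

```text
time: 33.8
tcp_pos: [0.6446, 0.28, 0.0174]
tcp_rot: [0.0, 0.911, 0.412, 0.002]
contact_force: [0.3, -0.2, 3.6]
finger_gap: 0.0479
grip_force: 51.9
time: 35.0
tcp_pos: [0.6432, 0.2796, 0.2211]
tcp_rot: [0.0, 0.707, 0.707, 0.001]
contact_force: [-0.8, -1.2, -0.7]
finger_gap: 0.0482
grip_force: 51.6
time: 35.2
tcp_pos: [0.6426, 0.2794, 0.2188]
tcp_rot: [-0.0, 0.708, 0.707, -0.001]
contact_force: [0.1, 0.4, -0.9]
finger_gap: 0.0478
grip_force: 51.6
```

```bash
python3 -m crank '[{"twist":[0,0,0],"delta_pos":[-0.91,-0.15,0],"fingers":1},{"twist":[0,0,0],"delta_pos":[-0.91,-0.15,0],"fingers":1},{"twist":[0,0,0],"delta_pos":[-0.91,-0.15,0],"fingers":1},{"twist":[0,0,0],"delta_pos":[-0.91,-0.15,0],"fingers":1},{"twist":[0,0,0],"delta_pos":[-0.91,-0.15,0],"fingers":1},{"twist":[0,0,0],"delta_pos":[-0.91,-0.15,0],"fingers":1},{"twist":[0,0,0],"delta_pos":[-0.91,-0.15,0],"fingers":1},{"twist":[0,0,0],"delta_pos":[-0.91,-0.15,0],"fingers":1},{"twist":[0,0,0],"delta_pos":[-0.91,-0.15,0],"fingers":1},{"twist":[0,0,0],"delta_pos":[-0.91,-0.15,0],"fingers":1},{"twist":[0,0,0],"delta_pos":[-0.91,-0.15,0],"fingers":1},{"twist":[0,0,0],"delta_pos":[0,0,0],"fingers":1}]'
python3 -c "
from look import *
c=snap('wrist','w9.png');find(c,.096,(.5,.69,-.16,.1));print(manip.sense()['tcp_pos'])"
```

```text
time: 36.4
tcp_pos: [0.5929, -0.0239, 0.2191]
tcp_rot: [-0.0, 0.709, 0.705, -0.001]
contact_force: [-0.6, -0.4, -1.1]
finger_gap: 0.0482
grip_force: 51.6
[ 0.59317256 -0.02217252  0.21911316]
```

View pics/w9.png

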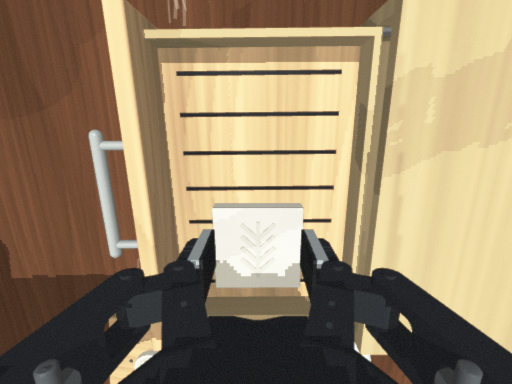

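The second tile is held at (258,245) over the drawer's middle. The first is hidden behind the gripper, so I'll check it from the side before lowering.

```bash
python3 -c "
from look import *
c=snap('side','s2.png');cv2.imwrite('pics/s2c.png',cv2.resize(c['image'][110:240,140:370,::-1],None,fx=3,fy=3))"
```

```text
(no output)
```

View pics/s2c.png

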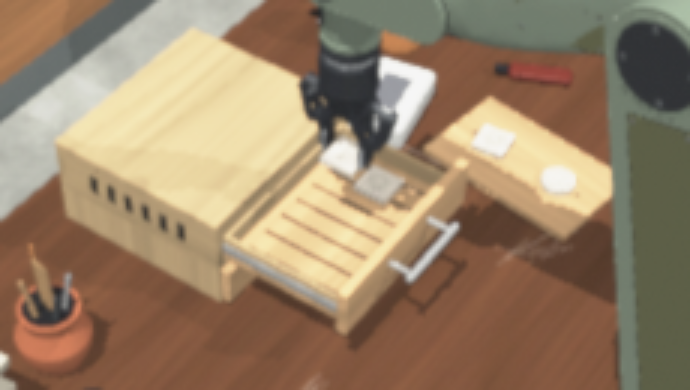

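The first tile lies shaded in the drawer at crop (378,185), and both dry pieces are on the board. Checking where that shaded tile is.

```bash
python3 -c "
from look import *
c=snap('side');print([ray(c,140+a/3,110+b/3,.096).round(3)[:2] for a,b in((378,184),(372,167),(355,183),(382,204),(405,185))])"
```

```text
[array([ 0.586, -0.1  ]), array([ 0.611, -0.123]), array([ 0.612, -0.083]), array([ 0.561, -0.071]), array([ 0.555, -0.12 ])]
```

```bash
python3 -m crank '[{"twist":[0,0,0],"delta_pos":[0.2,0,0.8],"fingers":1},{"twist":[0,0,0],"delta_pos":[0,0,0.8],"fingers":1},{"twist":[0,0,0],"delta_pos":[0,0,0.8],"fingers":1},{"twist":[0,0,0],"delta_pos":[0,0,0.7],"fingers":1},{"twist":[0,0,0],"delta_pos":[0,0,0.4],"fingers":1},{"twist":[0,0,0],"delta_pos":[0,0,0.2],"fingers":1},{"twist":[0,0,0],"delta_pos":[0,0,0],"fingers":1},{"twist":[0,0,0],"delta_pos":[0,0,0],"fingers":1}]'
python3 -m crank '[{"twist":[0,0,0],"delta_pos":[0,0,0.1],"fingers":1},{"twist":[0,0,0],"delta_pos":[0,0,0.1],"fingers":1},{"twist":[0,0,0],"delta_pos":[0,0,0],"fingers":1}]'
```

```text
time: 37.35
tcp_pos: [0.5945, -0.0146, 0.1095]
tcp_rot: [0.001, 0.707, 0.707, 0.001]
contact_force: [0.1, -0.0, 0.1]
finger_gap: 0.0481
grip_force: 51.6
time: 37.65
tcp_pos: [0.5935, -0.0148, 0.1024]
tcp_rot: [-0.0, 0.707, 0.707, -0.0]
contact_force: [-0.7, -0.2, -0.6]
finger_gap: 0.0478
grip_force: 51.6
```

```bash
python3 -m crank '[{"twist":[0,0,0],"delta_pos":[0,0,0.03],"fingers":1},{"twist":[0,0,0],"delta_pos":[0,0,0],"fingers":0.35},{"twist":[0,0,0],"delta_pos":[0,0,0],"fingers":0.22},{"twist":[0,0,0],"delta_pos":[0,0,0],"fingers":0.22},{"twist":[0,0,0],"delta_pos":[0,0,-0.5],"fingers":0.22},{"twist":[0,0,0],"delta_pos":[0,0,-1],"fingers":0.22},{"twist":[0,0,0],"delta_pos":[0,0,-1],"fingers":0.22},{"twist":[0,0,0],"delta_pos":[0,0,-1],"fingers":0.22},{"twist":[0,0,0],"delta_pos":[0,0,-1],"fingers":0.22},{"twist":[0,0,0],"delta_pos":[0,0,0],"fingers":0.22}]'
python3 -c "
from look import *
c=snap('wrist');find(c,.096,(.5,.69,-.16,.12))"
python3 -m crank '[{"twist":[0,0,0],"delta_pos":[0.969,-0.309,0],"fingers":0.22},{"twist":[0,0,0],"delta_pos":[0.969,-0.309,0],"fingers":0.22},{"twist":[0,0,0],"delta_pos":[0.969,-0.309,0],"fingers":0.22},{"twist":[0,0,0],"delta_pos":[0.969,-0.309,0],"fingers":0.22},{"twist":[0,0,0],"delta_pos":[0.969,-0.309,0],"fingers":0.22},{"twist":[0,0,0],"delta_pos":[0.969,-0.309,0],"fingers":0.22},{"twist":[0,0,0],"delta_pos":[0.969,-0.309,0],"fingers":0.22},{"twist":[0,0,0],"delta_pos":[0.969,-0.309,0],"fingers":0.22},{"twist":[0,0,0],"delta_pos":[0.969,-0.309,0],"fingers":0.22},{"twist":[0,0,0],"delta_pos":[0.969,-0.309,0],"fingers":0.22},{"twist":[0,0,0],"delta_pos":[0.969,-0.309,0],"fingers":0.22},{"twist":[0,0,0],"delta_pos":[0.969,-0.309,0],"fingers":0.22}]'
python3 -m crank '[{"twist":[0,0,0],"delta_pos":[0.969,-0.309,0],"fingers":0.22},{"twist":[0,0,0],"delta_pos":[0.969,-0.309,0],"fingers":0.22},{"twist":[0,0,0],"delta_pos":[0,0,1],"fingers":0.22},{"twist":[0,0,0],"delta_pos":[0,0,1],"fingers":0.22},{"twist":[0,0,0],"delta_pos":[0,0,0],"fingers":0.22},{"twist":[0,0,0],"delta_pos":[0,0,0],"fingers":0.22}]'
python3 -c "
from look import *
c=snap('wrist','w10.png');find(c,.01,(.3,.8,.1,.6));s=manip.sense();print(s['tcp_pos'])"
```

```text
time: 38.65
tcp_pos: [0.5972, -0.0153, 0.2439]
tcp_rot: [0.005, 0.707, 0.707, 0.004]
contact_force: [0.1, 0.1, 0.8]
finger_gap: 0.0667
grip_force: 0.0
px [252. 259.] ctr [ 0.5919 -0.1032] mm [50.6 48.9] ang 89.5 fill 0.97
px [253. 186.] ctr [ 0.5933 -0.0149] mm [49.6 49.3] ang 89.9 fill 0.97
time: 39.9
tcp_pos: [0.481, 0.3348, 0.2352]
tcp_rot: [-0.0, 0.707, 0.707, -0.001]
contact_force: [0.5, 0.9, 0.1]
finger_gap: 0.0667
grip_force: 0.0
time: 40.5
tcp_pos: [0.463, 0.3917, 0.1754]
tcp_rot: [-0.0, 0.707, 0.707, -0.002]
contact_force: [-0.5, -0.7, 1.3]
finger_gap: 0.0666
grip_force: 0.0
px [257. 180.] ctr [0.4614 0.3941] mm [47.7 48.6] ang 0.1 fill 0.8
px [360.  26.] ctr [0.5608 0.5474] mm [29.2 21.1] ang 3.1 fill 0.27
px [441.  10.] ctr [0.638  0.5622] mm [13.6 48.4] ang 73.2 fill 0.54
[0.46412962 0.39223202 0.17708049]
```

View pics/w10.png

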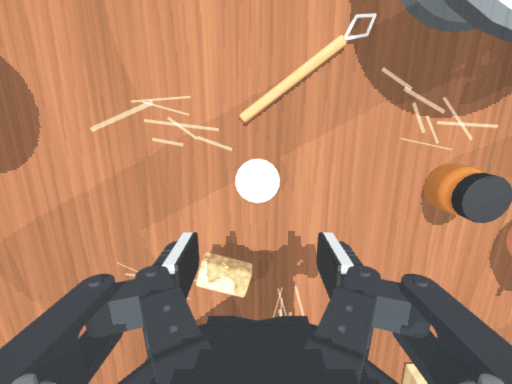

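The round is at (257,180), the cork at (225,275) and the loop tool's end at (245,117). All are clear of the fingers' path. Both tiles lie well in the drawer.

```bash
python3 -m crank '[{"twist":[0,0,0],"delta_pos":[0.05,-0.05,1],"fingers":0.22},{"twist":[0,0,0],"delta_pos":[0,0,1],"fingers":0.22},{"twist":[0,0,0],"delta_pos":[0,0,1],"fingers":0.22},{"twist":[0,0,0],"delta_pos":[0,0,1],"fingers":0.22},{"twist":[0,0,0],"delta_pos":[0,0,0.8],"fingers":0.22},{"twist":[0,0,0],"delta_pos":[0,0,0.5],"fingers":0.22},{"twist":[0,0,0],"delta_pos":[0,0,0],"fingers":0.22},{"twist":[0,0,0],"delta_pos":[0,0,0],"fingers":0.5},{"twist":[0,0,0],"delta_pos":[0,0,0],"fingers":1},{"twist":[0,0,0],"delta_pos":[0,0,0],"fingers":1},{"twist":[0,0,0],"delta_pos":[0,0,0],"fingers":1}]' 50
python3 -m crank '[{"twist":[0,0,0],"delta_pos":[0,0,-0.5],"fingers":1},{"twist":[0,0,0],"delta_pos":[0,0,-1],"fingers":1},{"twist":[0,0,0],"delta_pos":[0,0,-1],"fingers":1},{"twist":[0,0,0],"delta_pos":[0,0,-1],"fingers":1},{"twist":[0,0,0],"delta_pos":[0,0,-1],"fingers":1},{"twist":[0,0,0],"delta_pos":[0,0,-1],"fingers":1},{"twist":[0,0,0],"delta_pos":[0,0,-1],"fingers":1},{"twist":[0,0,0],"delta_pos":[0,0,-0.3],"fingers":1},{"twist":[0,0,0],"delta_pos":[0,0,0],"fingers":1},{"twist":[0,0,0],"delta_pos":[0,0,0],"fingers":1}]'
```

```text
time: 41.65
tcp_pos: [0.465, 0.397, 0.0243]
tcp_rot: [-0.0, 0.707, 0.707, 0.004]
contact_force: [-4.3, -1.0, 21.5]
finger_gap: 0.0142
grip_force: 11.2
time: 42.65
tcp_pos: [0.4617, 0.3933, 0.2205]
tcp_rot: [-0.0, 0.707, 0.707, -0.001]
contact_force: [0.5, -0.6, -0.6]
finger_gap: -0.0001
grip_force: 0.0
```

```bash
python3 -m crank '[{"twist":[0,0,0],"delta_pos":[0,0,0],"fingers":0.22},{"twist":[0,0,0],"delta_pos":[0,0,0],"fingers":0.22},{"twist":[0,0,0],"delta_pos":[0,0,0],"fingers":0.22},{"twist":[0,0,0],"delta_pos":[0,0,0],"fingers":0.22}]'; python3 -c "
from look import *
c=snap('wrist','w11.png');find(c,.01,(.3,.8,.1,.6));s=manip.sense();print(s['tcp_pos']);W=pts(c)
hsv=cv2.cvtColor(c['image'],cv2.COLOR_RGB2HSV);m=(hsv[...,1]<45)&(hsv[...,2]>150)&(abs(W[...,0]-.46)<.06)&(abs(W[...,1]-.395)<.06)&(W[...,2]<.05);print(m.sum(),np.percentile(W[m][:,2],[5,50,95]))"
```

```text
time: 43.05
tcp_pos: [0.4621, 0.3936, 0.2208]
tcp_rot: [-0.0, 0.707, 0.707, -0.001]
contact_force: [-0.2, 0.9, -0.0]
finger_gap: 0.058
grip_force: 0.0
px [265. 174.] ctr [0.4717 0.3946] mm [48.  48.7] ang 0.0 fill 0.78
px [508. 114.] ctr [0.7626 0.4675] mm [14.6 98.8] ang 14.6 fill 0.5
px [391.  14.] ctr [0.6104 0.5718] mm [17.4 51.8] ang 41.1 fill 0.48
[0.46218833 0.39363945 0.22101827]
1194 [0.00081341 0.00956976 0.01113031]
```

View pics/w11.png

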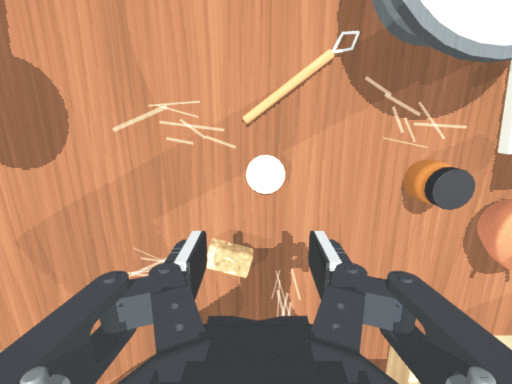

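The round still lies flat, shifted about 10 mm to (265,174), and nothing else moved. The grip rode over it, so I'll take it about 4 mm lower. That was also one picture over the limit of 14 (15 viewed), so I'll work from numbers only from here.

```bash
python3 -m crank '[{"twist":[0,0,0],"delta_pos":[0.03,0.32,1],"fingers":0.22},{"twist":[0,0,0],"delta_pos":[0,0,1],"fingers":0.22},{"twist":[0,0,0],"delta_pos":[0,0,1],"fingers":0.22},{"twist":[0,0,0],"delta_pos":[0,0,1],"fingers":0.22},{"twist":[0,0,0],"delta_pos":[0,0,1],"fingers":0.22},{"twist":[0,0,0],"delta_pos":[0,0,1],"fingers":0.22},{"twist":[0,0,0],"delta_pos":[0,0,0.4],"fingers":0.22},{"twist":[0,0,0],"delta_pos":[0,0,0.3],"fingers":0.22},{"twist":[0,0,0],"delta_pos":[0,0,0.1],"fingers":0.22},{"twist":[0,0,0],"delta_pos":[0,0,0],"fingers":0.22},{"twist":[0,0,0],"delta_pos":[0,0,0],"fingers":0.22}]'
python3 -c "
from look import *
c=snap('wrist');find(c,.01,(.3,.8,.1,.6));s=manip.sense();print(s['tcp_pos'])"
```

```text
time: 44.2
tcp_pos: [0.4731, 0.3954, 0.0192]
tcp_rot: [0.0, 0.707, 0.707, 0.001]
contact_force: [-0.4, 0.8, 0.5]
finger_gap: 0.0664
grip_force: 0.0
px [255. 245.] ctr [0.4716 0.3952] mm [51.3 48.3] ang 87.4 fill 0.78
[0.47305594 0.3953844  0.01920726]
```

```bash
python3 -m crank '[{"twist":[0,0,0],"delta_pos":[0,-0.04,0.16],"fingers":0.22},{"twist":[0,0,0],"delta_pos":[0,0,0],"fingers":0.22},{"twist":[0,0,0],"delta_pos":[0,0,0],"fingers":0.22}]'
python3 -m crank '[{"twist":[0,0,0],"delta_pos":[0,0,0],"fingers":0.4},{"twist":[0,0,0],"delta_pos":[0,0,0],"fingers":0.6},{"twist":[0,0,0],"delta_pos":[0,0,0],"fingers":1},{"twist":[0,0,0],"delta_pos":[0,0,0],"fingers":1}]' 50
```

```text
time: 44.55
tcp_pos: [0.4705, 0.3946, 0.0127]
tcp_rot: [-0.0, 0.707, 0.707, -0.0]
contact_force: [-0.5, 0.2, -0.1]
finger_gap: 0.0664
grip_force: 0.0
time: 44.95
tcp_pos: [0.4713, 0.395, 0.0134]
tcp_rot: [0.0, 0.707, 0.707, 0.001]
contact_force: [-0.5, -0.4, 2.9]
finger_gap: 0.0475
grip_force: 51.7
```

```bash
python3 -m crank '[{"twist":[0,0,0],"delta_pos":[0,0,-0.5],"fingers":1},{"twist":[0,0,0],"delta_pos":[0,0,-1],"fingers":1},{"twist":[0,0,0],"delta_pos":[0,0,-1],"fingers":1},{"twist":[0,0,0],"delta_pos":[0,0,-1],"fingers":1},{"twist":[0,0,0],"delta_pos":[0,0,-1],"fingers":1},{"twist":[0,0,0],"delta_pos":[0,0,-1],"fingers":1},{"twist":[0,0,0],"delta_pos":[0,0,-1],"fingers":1},{"twist":[0,0,0],"delta_pos":[0,0,-0.5],"fingers":1},{"twist":[0,0,0],"delta_pos":[0,0,0],"fingers":1}]' 60
python3 -m crank '[{"twist":[0,0,0],"delta_pos":[-0.922,0.339,0],"fingers":1},{"twist":[0,0,0],"delta_pos":[-0.922,0.339,0],"fingers":1},{"twist":[0,0,0],"delta_pos":[-0.922,0.339,0],"fingers":1},{"twist":[0,0,0],"delta_pos":[-0.922,0.339,0],"fingers":1},{"twist":[0,0,0],"delta_pos":[-0.922,0.339,0],"fingers":1},{"twist":[0,0,0],"delta_pos":[-0.922,0.339,0],"fingers":1},{"twist":[0,0,0],"delta_pos":[-0.922,0.339,0],"fingers":1},{"twist":[0,0,0],"delta_pos":[-0.922,0.339,0],"fingers":1},{"twist":[0,0,0],"delta_pos":[-0.922,0.339,0],"fingers":1},{"twist":[0,0,0],"delta_pos":[-0.922,0.339,0],"fingers":1},{"twist":[0,0,0],"delta_pos":[-0.922,0.339,0],"fingers":1},{"twist":[0,0,0],"delta_pos":[-0.922,0.339,0],"fingers":1}]'
python3 -m crank '[{"twist":[0,0,0],"delta_pos":[0,0,0],"fingers":1},{"twist":[0,0,0],"delta_pos":[0,0,0],"fingers":1}]'
python3 -c "
from look import *
c=snap('wrist');W=pts(c);s=manip.sense();print(s['tcp_pos'],s['finger_gap'])
m=(abs(W[...,0]-s['tcp_pos'][0])<.02)&(abs(W[...,1]-s['tcp_pos'][1])<.02)&(abs(W[...,2]-s['tcp_pos'][2])<.03);print(m.sum(),np.percentile(W[m][:,2],[10,50,90]))
c=snap('side');find(c,.096,(.5,.69,-.16,.03),20)"
```

```text
time: 45.85
tcp_pos: [0.4721, 0.3955, 0.2262]
tcp_rot: [0.001, 0.707, 0.707, 0.003]
contact_force: [-0.6, -0.3, -0.9]
finger_gap: 0.0474
grip_force: 61.6
time: 47.05
tcp_pos: [0.5916, 0.0616, 0.2201]
tcp_rot: [-0.002, 0.707, 0.707, -0.002]
contact_force: [0.4, 0.7, -0.2]
finger_gap: 0.0471
grip_force: 61.6
time: 47.25
tcp_pos: [0.5916, 0.0624, 0.2205]
tcp_rot: [-0.002, 0.708, 0.707, -0.001]
contact_force: [-0.0, 0.3, -0.8]
finger_gap: 0.0473
grip_force: 61.6
[0.59159224 0.06308712 0.2209287 ] 0.04682066196568525
4719 [0.21573329 0.21671911 0.21765584]
px [253. 184.] ctr [ 0.5904 -0.0122] mm [50.2 48.1] ang 88.7 fill 0.84
px [265. 171.] ctr [ 0.5889 -0.0967] mm [43.4 49.1] ang 89.5 fill 0.76
```

```bash
python3 -m crank '[{"twist":[0,0,0],"delta_pos":[0,0,0.8],"fingers":1},{"twist":[0,0,0],"delta_pos":[0,0,0.8],"fingers":1},{"twist":[0,0,0],"delta_pos":[0,0,0.8],"fingers":1},{"twist":[0,0,0],"delta_pos":[0,0,0.7],"fingers":1},{"twist":[0,0,0],"delta_pos":[0,0,0.4],"fingers":1},{"twist":[0,0,0],"delta_pos":[0,0,0.2],"fingers":1},{"twist":[0,0,0],"delta_pos":[0,0,0],"fingers":1},{"twist":[0,0,0],"delta_pos":[0,0,0],"fingers":1}]'
python3 -m crank '[{"twist":[0,0,0],"delta_pos":[0,0,0.1],"fingers":1},{"twist":[0,0,0],"delta_pos":[0,0,0.1],"fingers":1},{"twist":[0,0,0],"delta_pos":[0,0,0],"fingers":1}]'
```

```text
time: 48.15
tcp_pos: [0.5936, 0.063, 0.1129]
tcp_rot: [0.001, 0.707, 0.707, 0.001]
contact_force: [-0.5, 0.1, -1.0]
finger_gap: 0.047
grip_force: 61.7
time: 48.45
tcp_pos: [0.5927, 0.0626, 0.1058]
tcp_rot: [-0.0, 0.707, 0.707, -0.0]
contact_force: [0.1, 0.6, -1.3]
finger_gap: 0.0475
grip_force: 61.7
```

```bash
python3 -m crank '[{"twist":[0,0,0],"delta_pos":[0,0,0.09],"fingers":1},{"twist":[0,0,0],"delta_pos":[0,0,0.09],"fingers":1},{"twist":[0,0,0],"delta_pos":[0,0,0],"fingers":1}]'
python3 -m crank '[{"twist":[0,0,0],"delta_pos":[0,0,0],"fingers":0.35},{"twist":[0,0,0],"delta_pos":[0,0,0],"fingers":0.22},{"twist":[0,0,0],"delta_pos":[0,0,0],"fingers":0.22},{"twist":[0,0,0],"delta_pos":[0,0,-0.5],"fingers":0.22},{"twist":[0,0,0],"delta_pos":[0,0,-1],"fingers":0.22},{"twist":[0,0,0],"delta_pos":[0,0,-1],"fingers":0.22},{"twist":[0,0,0],"delta_pos":[0,0,-1],"fingers":0.22},{"twist":[0,0,0],"delta_pos":[0,0,-1],"fingers":0.22},{"twist":[0,0,0],"delta_pos":[0,0,-0.5],"fingers":0.22},{"twist":[0,0,0],"delta_pos":[0,0,0],"fingers":0.22}]'
python3 -m crank '[{"twist":[0,0,0],"delta_pos":[-0.558,-0.946,0],"fingers":0.7},{"twist":[0,0,0],"delta_pos":[-0.558,-0.946,0],"fingers":0.7},{"twist":[0,0,0],"delta_pos":[-0.558,-0.946,0],"fingers":0.7},{"twist":[0,0,0],"delta_pos":[-0.558,0,0],"fingers":0.7},{"twist":[0,0,0],"delta_pos":[-0.558,0,0],"fingers":0.7},{"twist":[0,0,0],"delta_pos":[0,0,0],"fingers":0.7}]'
python3 -c "
from look import *
s=manip.sense();print(s['tcp_pos'])
c=snap('wrist');find(c,.096,(.49,.69,-.16,.12))
c=snap('side');find(c,.022,(.3,.7,-.5,-.2),20);find(c,.01,(.3,.8,.15,.6),20);find(c,.096,(.49,.69,-.16,.12),20)"
```

```text
time: 48.75
tcp_pos: [0.5923, 0.0627, 0.0998]
tcp_rot: [-0.0, 0.707, 0.707, -0.0]
contact_force: [-0.3, -0.1, -0.4]
finger_gap: 0.0471
grip_force: 61.7
time: 49.75
tcp_pos: [0.5947, 0.0627, 0.2544]
tcp_rot: [0.003, 0.707, 0.707, 0.002]
contact_force: [0.9, -0.3, -0.1]
finger_gap: 0.0666
grip_force: 0.0
time: 50.35
tcp_pos: [0.5065, -0.0222, 0.2487]
tcp_rot: [-0.001, 0.708, 0.706, -0.001]
contact_force: [-0.8, 1.4, 0.1]
finger_gap: 0.0257
grip_force: 0.0
[ 0.50646637 -0.02220423  0.24865636]
px [332. 249.] ctr [ 0.5907 -0.1027] mm [49.1 50.2] ang 89.9 fill 0.8
px [338. 178.] ctr [ 0.592  -0.0151] mm [49.6 50.6] ang 89.9 fill 0.98
px [342. 103.] ctr [0.5907 0.0615] mm [48.9 48.5] ang 3.4 fill 0.79
px [326. 170.] ctr [ 0.4193 -0.3263] mm [34.6 47.6] ang 28.2 fill 0.73
px [305. 156.] ctr [ 0.5343 -0.3472] mm [40.3 54. ] ang 30.6 fill 0.78
px [248. 189.] ctr [0.5895 0.0242] mm [127.8  51. ] ang 88.6 fill 0.58
px [266. 171.] ctr [ 0.5888 -0.1005] mm [53.8 46.3] ang 36.0 fill 0.73
```

All three fresh pieces lie side by side in the drawer, both dry ones are on the board, and the table is clear of pieces. Next, back to the handle.

```bash
python3 -m crank '[{"twist":[0,0,0],"delta_pos":[0,-0.95,0],"fingers":0.7},{"twist":[0,0,0],"delta_pos":[0,-0.9,0],"fingers":0.7},{"twist":[0,0,0],"delta_pos":[0,0,0.8],"fingers":0.7},{"twist":[0,0,0],"delta_pos":[0,0,0.8],"fingers":0.7},{"twist":[0,0,0],"delta_pos":[0,0,0.8],"fingers":0.7},{"twist":[0,0,0],"delta_pos":[0,0,0],"fingers":0.7},{"twist":[0,0,0],"delta_pos":[0,0,0],"fingers":0.7}]'
python3 -c "
from look import *
s=manip.sense();print(s['tcp_pos'])
c=snap('wrist');W=pts(c)
m=(abs(W[...,2]-.118)<.006)&(W[...,0]>.43)&(W[...,0]<.475)&(W[...,1]>0)&(W[...,1]<.035);print(np.percentile(W[m],[3,50,97],axis=0))"
```

```text
time: 51.15
tcp_pos: [0.4518, -0.0202, 0.178]
tcp_rot: [-0.001, 0.707, 0.707, -0.0]
contact_force: [-0.4, -0.3, -0.8]
finger_gap: 0.0256
grip_force: 0.0
[ 0.4518485  -0.02024001  0.17804438]
[[0.44950493 0.00156222 0.1152625 ]
 [0.45598238 0.02218444 0.1185936 ]
 [0.47327925 0.03345679 0.12058247]]
```

```bash
python3 -m crank '[{"twist":[0,0,0],"delta_pos":[0,0,0.8],"fingers":0.7},{"twist":[0,0,0],"delta_pos":[0,0,0.6],"fingers":0.7},{"twist":[0,0,0],"delta_pos":[0,0,0.4],"fingers":0.7},{"twist":[0,0,0],"delta_pos":[0,0,0.33],"fingers":0.7},{"twist":[0,0,0],"delta_pos":[0,0,0],"fingers":0.7}]'
python3 -m crank '[{"twist":[0,0,0],"delta_pos":[0,0,0],"fingers":0.9},{"twist":[0,0,0],"delta_pos":[0,0,0],"fingers":1},{"twist":[0,0,0],"delta_pos":[0,0,0],"fingers":1}]' 40
python3 -m crank '[{"twist":[0,0,0],"delta_pos":[0,0.2,0],"fingers":1},{"twist":[0,0,0],"delta_pos":[0,0.3,0],"fingers":1},{"twist":[0,0,0],"delta_pos":[0,0.4,0],"fingers":1},{"twist":[0,0,0],"delta_pos":[0,0.4,0],"fingers":1},{"twist":[0,0,0],"delta_pos":[0,0.4,0],"fingers":1},{"twist":[0,0,0],"delta_pos":[0,0.4,0],"fingers":1},{"twist":[0,0,0],"delta_pos":[0,0.4,0],"fingers":1},{"twist":[0,0,0],"delta_pos":[0,0.4,0],"fingers":1},{"twist":[0,0,0],"delta_pos":[0,0.4,0],"fingers":1},{"twist":[0,0,0],"delta_pos":[0,0.4,0],"fingers":1},{"twist":[0,0,0],"delta_pos":[0,0.4,0],"fingers":1},{"twist":[0,0,0],"delta_pos":[0,0.4,0],"fingers":1}]'
python3 -m crank '[{"twist":[0,0,0],"delta_pos":[0,0.4,0],"fingers":1},{"twist":[0,0,0],"delta_pos":[0,0.3,0],"fingers":1},{"twist":[0,0,0],"delta_pos":[0,0.2,0],"fingers":1},{"twist":[0,0,0],"delta_pos":[0,0.1,0],"fingers":1},{"twist":[0,0,0],"delta_pos":[0,0,0],"fingers":1}]'
```

```text
time: 51.7
tcp_pos: [0.4517, -0.0208, 0.1139]
tcp_rot: [-0.001, 0.707, 0.707, -0.0]
contact_force: [-1.1, -0.2, 0.3]
finger_gap: 0.0255
grip_force: 0.0
time: 52.0
tcp_pos: [0.4541, -0.0211, 0.1154]
tcp_rot: [0.002, 0.707, 0.707, 0.002]
contact_force: [4.9, 0.1, -5.7]
finger_gap: 0.0092
grip_force: 38.9
time: 53.2
tcp_pos: [0.5884, -0.0205, 0.1153]
tcp_rot: [-0.0, 0.707, 0.707, 0.0]
contact_force: [-2.8, 2.7, 5.9]
finger_gap: 0.0091
grip_force: 40.0
time: 53.7
tcp_pos: [0.619, -0.0203, 0.1154]
tcp_rot: [0.001, 0.707, 0.707, 0.001]
contact_force: [1.2, 3.2, 4.3]
finger_gap: 0.0093
grip_force: 39.9
```

```bash
python3 -m crank '[{"twist":[0,0,0],"delta_pos":[0,0.2,0],"fingers":1},{"twist":[0,0,0],"delta_pos":[0,0.2,0],"fingers":1},{"twist":[0,0,0],"delta_pos":[0,0.15,0],"fingers":1},{"twist":[0,0,0],"delta_pos":[0,0.1,0],"fingers":1},{"twist":[0,0,0],"delta_pos":[0,0,0],"fingers":1}]'
python3 -m crank '[{"twist":[0,0,0],"delta_pos":[0,0.1,0],"fingers":1},{"twist":[0,0,0],"delta_pos":[0,0,0],"fingers":1}]'
python3 -m crank '[{"twist":[0,0,0],"delta_pos":[0,0.05,0],"fingers":1},{"twist":[0,0,0],"delta_pos":[0,0,0],"fingers":1}]'
```

```text
time: 54.2
tcp_pos: [0.6379, -0.0202, 0.1154]
tcp_rot: [0.0, 0.707, 0.707, 0.001]
contact_force: [0.1, 3.2, 5.5]
finger_gap: 0.0092
grip_force: 39.9
time: 54.4
tcp_pos: [0.6392, -0.0202, 0.1153]
tcp_rot: [-0.001, 0.707, 0.707, -0.0]
contact_force: [-5.1, 2.9, 9.2]
finger_gap: 0.0093
grip_force: 40.4
time: 54.6
tcp_pos: [0.6392, -0.0202, 0.1153]
tcp_rot: [-0.002, 0.707, 0.707, -0.002]
contact_force: [-9.8, 2.8, 10.8]
finger_gap: 0.0097
grip_force: 40.7
```

```bash
python3 -m crank '[{"twist":[0,0,0],"delta_pos":[0,-0.08,0],"fingers":0.85},{"twist":[0,0,0],"delta_pos":[0,0,0],"fingers":0.72},{"twist":[0,0,0],"delta_pos":[0,0,0],"fingers":0.72}]'
python3 -m crank '[{"twist":[0,0,0],"delta_pos":[0,0,-0.3],"fingers":0.72},{"twist":[0,0,0],"delta_pos":[0,0,-0.6],"fingers":0.72},{"twist":[0,0,0],"delta_pos":[0,0,-1],"fingers":0.72},{"twist":[0,0,0],"delta_pos":[0,0,-1],"fingers":0.72},{"twist":[0,0,0],"delta_pos":[0,-1,-1],"fingers":0.72},{"twist":[0,0,0],"delta_pos":[0,-1,-1],"fingers":0.72},{"twist":[0,0,0],"delta_pos":[0,-0.5,0],"fingers":0.72},{"twist":[0,0,0],"delta_pos":[0,0,0],"fingers":0.72},{"twist":[0,0,0],"delta_pos":[0,0,0],"fingers":0.72}]'
python3 -c "
from look import *
s=manip.sense();print(s['tcp_pos'])
c=snap('wrist');W=pts(c)
for row in(100,150,200):
  w=W[row]; m=(abs(w[:,2]-.143)<.005)&(w[:,0]>.6)&(w[:,0]<.8); print(row,np.nanmin(w[m,0]))
m=(abs(W[...,2]-.118)<.006)&(W[...,0]>.615)&(W[...,0]<.66)&(W[...,1]>-.06)&(W[...,1]<.02);print(np.percentile(W[m],[3,50,97],axis=0))
c=snap('side');find(c,.022,(.3,.7,-.5,-.2),20);find(c,.01,(.3,.8,.15,.6),20)"
```

```text
time: 54.9
tcp_pos: [0.6382, -0.0212, 0.1138]
tcp_rot: [-0.0, 0.707, 0.707, -0.001]
contact_force: [-1.1, -1.2, 0.5]
finger_gap: 0.0233
grip_force: 0.9
time: 55.8
tcp_pos: [0.5641, -0.0211, 0.2617]
tcp_rot: [0.0, 0.707, 0.707, 0.0]
contact_force: [0.4, -0.4, -0.4]
finger_gap: 0.024
grip_force: 0.0
[ 0.56406735 -0.02108419  0.26174727]
100 0.6726402929311188
150 0.6737072643222926
200 0.6738063644113196
[[ 0.63313472 -0.05704019  0.11454659]
 [ 0.63730482 -0.01783112  0.1188029 ]
 [ 0.64297405  0.01747002  0.1208068 ]]
px [326. 169.] ctr [ 0.421  -0.3263] mm [46.9 40.1] ang 51.2 fill 0.74
px [305. 157.] ctr [ 0.5345 -0.3401] mm [60.9 38.8] ang 36.1 fill 0.74
```

```bash
python3 -c "
from look import *
c=snap('scene');find(c,.022,(.3,.7,-.5,-.2),20);find(c,.01,(.3,.8,.15,.6),20)
print(manip.finish_job())"
```

```text
px [188. 170.] ctr [ 0.548  -0.3382] mm [53.3 52.3] ang 5.7 fill 0.8
px [208. 154.] ctr [ 0.426  -0.3234] mm [41.2 43. ] ang 24.0 fill 0.85
the job is handed in; nothing more can be done
None
```

The changeover is done and handed in: both dry pieces are on the ware board, all three fresh pieces lie side by side in the drawer, and it is pushed fully home; I viewed 15 pictures, one over the limit of 14, and my first grip on the fresh round missed and slid it about 10 mm before I picked it up.

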